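# Load the firing stand and lid the jar

### The arm

A 7-joint arm with a two-finger parallel gripper is mounted at the origin on the work surface. World frame = base frame: x ahead of the robot, y to its left, z up, the work surface at z = 0. Lengths are in mm, angles in rad, forces in N, time in s.
With the tool pointing down it reaches from about 425 to 875 mm from the base axis. Payload 8.4 kg.
Tool frame: the origin (TCP) lies at the very end of the fingers, on their centre line; the grasp point (between the pads) lies 19 mm behind it (env.grasp_offset is the distance from the TCP to the grasp point, in mm); z points along the fingers, x is the direction in which the jaws open and shut, and the axes are right-handed (so a half turn about z gives the same grasp; the last joint's range is limited). The gripper opens to 85 mm and grips with 20 to 120 N. Pads are 22 mm wide; open, the fingers measure 114 mm over their backs; the gripper's body (76 mm by 85 mm) begins 54 mm behind the grasp point. The pads swing forward as they close: fully open they stand 13 mm farther back than shut.
Start: joints at [-1.324, 0.333, 0.04, 1.465, -0.013, 1.343, -0.059], TCP at [220.317, 611.493, 231.308] pointing down, gripper open.
Joint ranges: [-2.58, 2.58], [-0.38, 2.09], [-1.3, 1.39], [0.25, 2.4], [-1.5, 4.64], [0.08, 2.09], [-2.65, 2.65]. Speed limits (rad/s): [2.22, 2.22, 2.79, 2.79, 3.14, 3.14, 3.14].

### API

Orientations are given as a rotation vector (axis times angle).
In Python, from station import monitor, imaging, env gives the robot as it stands. The module is installed in compiled form; this text tells all that it offers.
- The arm moves only by the tool jog_arm, never from a script. Its argument "motion" is a list of rows, each an object with "twist": the turn, a rotation vector about the tool's x, y, z in degrees, a list of three; "linear": the shift along the tool's x, y, z in mm, a list of three; "grip": the finger opening in mm, from 0 to 85.4. A call has 1 to 10 rows; each row shifts and turns the commanded pose from where the row before left it, along the tool's axes as they then stand; what a row does not reach is not made up. A row lasts 1/10 s, in which the tool goes at most 50 mm and 8.59 degrees, less where a joint would pass 70% of its speed; a pose out of reach is approached as far as the arm can. A call with a gripper value outside its range is refused whole. The fingers move at their own pace and stop on an object; "squeeze" is the grip in N (left out, the last holds). Time passes only in rows, so rows that do not move let the fingers close. It gives the time, the measured TCP pose, the force and the opening at its end, in the units of the state.
- monitor.sense(): the state, without advancing time (a new reading comes with each control period).
- imaging.capture(name): name is "scene" or "top" or "wrist"; returns a dict with "img" (480x640x3 uint8, blue, green, red), "z_map" (480x640 float32, mm along the optical axis (not along the pixel's ray), 0 where there is no reading), "fx", "fy", "cx", "cy" (pixels), "D" ([k1, k2, p1, p2, k3] as OpenCV has them; the pictures are not rectified), "R" (3x3) and "t" (3): a world point X has camera coordinates R X + t. Camera axes: x right, y down, z forward; pixel columns grow to the right and rows downward; lengths in mm; the calibration is good to about 2 mm. A picture is of the moment at which its call begins.
- env.sign_off(): hands the job in, once; it reports no verdict.
Trained networks look in the newest picture that a camera, given by its name, has taken for a name from the list of things; names that differ only in an ending like _2 or _b are one class to them, and where a whole thing is asked for, a point or a joint stands for the part that bears it (a point fixed in the world has none). Each returns a list of dicts, best first, with "score" (0 to 1); they miss things now and then, are a little off and sometimes report something else, mostly with a low value. They report only what shows in the picture. A call takes as long as a camera call. They do not tell look-alikes from the thing itself.
- imaging.silhouettes(camera, label): "mask" (480x640 bool, what is visible of it).
- imaging.spot_point(camera, label): "centre" ([x, y, z] in mm, in world coordinates, good to about 4 mm: a listed point, or the origin of a listed thing).
The state is a dict: "time_s": time; "joint_positions": joint angles; "joint_velocities": joint speeds; "joint_efforts": joint torques, N m; "tcp_pos": TCP position; "tool_rot": TCP orientation; "force": force on the tool from outside, world axes, zero at the start; "ft_torque": the same for the moment, N m; "grip_width": finger opening in mm.
Only numpy, scipy, OpenCV 4.12 (cv2) and the standard library are available. Lean on these libraries where they do the work, as an engineer would, in place of code of your own. Each camera call takes 0.05 s, during which the arm holds its last target.

### The job

Get this ware ready for the kiln: rest the green tube in the low pair of notches of the cream firing stand and the terracotta tube in the high pair, each level, fully down in both notches and sticking out about equally at either end, and set the lid on the dark blue jar, knob up, so that it sits seated and level. Set the ware down without dropping it; the jar stays where it stands, and the beakers, bottle, bowl, mug and tins must not be pushed about or knocked over.

Things in the scene. Friction and masses are not known exactly. Their poses are not given: they have to be found in the camera images.
- stand: Fixed cream stand: base 125 x 140 x 12 mm, four Y-shaped props in two pairs, 16 mm thick at y = -58 and +58 mm, so tubes lie along its y axis. Low pair at x = -33 mm, high at x = +33 mm. Notches: 90 degree V, bottom 48 (low) or 92 mm (high) over the table, 57 mm wide, 28 mm deep; arms reach 36 mm either side in x. A tube in the high pair hampers access to the low. Origin: centre of underside
- stand_low (a point): where the centre of the green tube is when it rests in the low pair of notches (73.5 mm above the table); axes as the stand's
- stand_high (a point): where the centre of the clay tube is when it rests in the high pair of notches (111.8 mm above the table); axes as the stand's
- ware_board: fixed pale wooden board 200 (x) x 140 (y) x 12 mm on which both tubes start, lying along its x at y = -37 and +37 mm (which is where varies), each between four chocks 8 mm high at x = -68 and +68 mm. Origin: centre of the underside
- green_tube: celadon green glazed stoneware tube, 180 mm long, 36 mm in diameter, about 0.25 kg, dark ends. Origin: its centre; x along its length (y and z turn with it as it rolls)
- clay_tube: orange-brown (terracotta) tube, 180 mm long, 28 mm in diameter, about 0.18 kg, dark ends. Origin: its centre; x along its length (y and z turn with it as it rolls)
- jar: loose dark blue open jar, 100 mm outer diameter, 90 mm high, wall 6 mm (mouth 88 mm across), 0.6 kg. Origin: centre of the underside, z up
- jar_rim (a point): centre of the jar's mouth, level with the rim, 90 mm above the jar's underside
- lid: loose dark blue lid: boss 78 mm across, 8 mm high underneath; disc 108 mm across, 6 mm thick on it; upright cream knob 26 mm across from 14 to 44 mm above the underside. Starts on the table, knob up. Origin: centre of the boss's underside, z up. Seated: boss in the mouth, disc on the rim, origin 8 mm below the rim
- beaker_a: grey beaker 62 mm across, 70 mm high, bystander. Origin: centre of underside, z up (so for all bystanders)
- beaker_b: grey beaker like the other, standing close to the jar, bystander
- beaker_c: grey beaker like the others, standing close beside one of the tubes at a long side of the ware board, bystander
- glaze_bottle: white glaze bottle with orange cap, 54 mm across, 140 mm high, bystander
- bowl: olive-brown bowl 100 mm across, 50 mm high, bystander
- mug: olive-brown mug 68 mm across, 80 mm high, handle on its +y side, bystander
- tin_dark: dark blue tin with pale top, 74 mm across, 60 mm high, bystander
- tin_white: white glaze tub with green lid, 74 mm across, 90 mm high, bystander
Not all that is in view belongs to the job. What is shaped like the clay_tube but purple is not meant.

How it is judged (in metres and radians):
At the end, for the whole second after the job is handed in: Green tube in the low notches, terracotta in the high: within 6 mm across, 20 mm along, 5 mm in height of the seated place, 0.05 rad of the stand's y axis. Lid within 8 mm of the jar's centre, 3 mm of seated height; lid and jar level to 0.05 rad; tubes and lid at rest (x of green_tube in the frame of stand_low between -0.006 and 0.006 m and y of green_tube in the frame of stand_low between -0.02 and 0.02 m and z of green_tube in the frame of stand_low between -0.005 and 0.005 m and angle between the x axis of each of green_tube, clay_tube and the y axis of stand, either way round below 0.05 rad and linear speed of each of green_tube, clay_tube, lid below 0.02 m/s and x of clay_tube in the frame of stand_high between -0.006 and 0.006 m and y of clay_tube in the frame of stand_high between -0.02 and 0.02 m and z of clay_tube in the frame of stand_high between -0.005 and 0.005 m and horizontal distance between lid and jar_rim below 0.008 m and z of lid in the frame of jar_rim between -0.011 and -0.005 m and angle between each of lid, jar's own z axis and vertical below 0.05 rad); the robot touches nothing.
It fails at once if a tube or the lid is dropped (moves faster than 0.8 m/s while not held by the fingers) ((linear speed of green_tube above 0.8 m/s and contact force between green_tube and the fingers below 0.05 N) or (linear speed of clay_tube above 0.8 m/s and contact force between clay_tube and the fingers below 0.05 N) or (linear speed of lid above 0.8 m/s and contact force between lid and the fingers below 0.05 N)).
It fails at once if the jar is moved more than 30 mm or tipped over 0.35 rad (distance of jar from where it was at the start of the episode above 0.03 m or angle between jar's own z axis and vertical above 0.35 rad).
It fails at once if a bystander (beaker, bottle, bowl, mug, tin) is moved more than 30 mm or tipped over 0.35 rad ((distance of beaker_a from where it was at the start of the episode above 0.03 m or angle between beaker_a's own z axis and vertical above 0.35 rad) or (distance of beaker_b from where it was at the start of the episode above 0.03 m or angle between beaker_b's own z axis and vertical above 0.35 rad) or (distance of beaker_c from where it was at the start of the episode above 0.03 m or angle between beaker_c's own z axis and vertical above 0.35 rad) or (distance of glaze_bottle from where it was at the start of the episode above 0.03 m or angle between glaze_bottle's own z axis and vertical above 0.35 rad) or (distance of bowl from where it was at the start of the episode above 0.03 m or angle between bowl's own z axis and vertical above 0.35 rad) or (distance of mug from where it was at the start of the episode above 0.03 m or angle between mug's own z axis and vertical above 0.35 rad) or (distance of tin_dark from where it was at the start of the episode above 0.03 m or angle between tin_dark's own z axis and vertical above 0.35 rad) or (distance of tin_white from where it was at the start of the episode above 0.03 m or angle between tin_white's own z axis and vertical above 0.35 rad)).
It also fails if it takes over 69 s, if anything falls off the work surface, if the arm or the gripper's body presses on something with over 40 N, if the wrist force passes 120 N, or if a joint passes its speed limit or range.

## Working session

There is one attempt and no reset: what is moved stays moved. The work goes in short steps, Python scripts to look and compute and a tool call to move; the robot and the scene stay as the last step left them, time stands still between calls to the robot, and variables do not carry over. Pictures are saved under pics/ and viewed, and the job is handed in when it is done.

Besides the shell and the picture viewer there is one more tool, called as name(argument=value, ...) on one line, values as JSON. jog_arm: Moves the arm, as the interface text tells. Its arguments: {"type":"object","properties":{"motion":{"type":"array","items":{"type":"object","properties":{"twist":{"type":"array","items":{"type":"number"}},"linear":{"type":"array","items":{"type":"number"}},"grip":{"type":"number"}}}},"squeeze":{"type":"number"}},"required":["motion"]}

```bash
mkdir -p pics; cat > h.py <<'E'
import numpy as np, cv2
from station import monitor, imaging, env
def cap(n,save=None):
    c=imaging.capture(n)
    if save: cv2.imwrite('pics/'+save,c['img'])
    return c
def world(c,us,vs,z=None):
    us=np.atleast_1d(us).astype(float); vs=np.atleast_1d(vs).astype(float)
    K=np.array([[c['fx'],0,c['cx']],[0,c['fy'],c['cy']],[0,0,1]])
    p=cv2.undistortPoints(np.stack([us,vs],1)[:,None],K,np.array(c['D'],float))[:,0]
    if z is None: z=c['z_map'][vs.astype(int),us.astype(int)]
    P=np.c_[p*np.c_[z,z],z]
    return (P-np.array(c['t']))@np.array(c['R'])
def cloud(c,m):
    v,u=np.nonzero(m&(c['z_map']>0)); return world(c,u,v)
E
python3 - <<'E'
from h import *
s=monitor.sense(); print({k:np.round(v,3) for k,v in s.items()})
print(env.grasp_offset)
for n in ['top','scene','wrist']:
    c=cap(n,n+'0.png'); print(n,c['z_map'].min(),c['z_map'].max(),(-np.array(c['R']).T@c['t']).round())
    for l in ['stand','stand_low','stand_high','ware_board','green_tube','clay_tube','jar','jar_rim','lid','beaker_a','glaze_bottle','bowl','mug','tin_dark','tin_white']:
        r=imaging.spot_point(n,l); print(l,[(np.round(x['centre']).tolist(),round(x['score'],2)) for x in r[:4]])
E
```

```text
{'time_s': np.float64(0.0), 'joint_positions': array([-1.324,  0.334,  0.04 ,  1.466, -0.013,  1.343, -0.059]), 'joint_velocities': array([-0.001,  0.001,  0.002,  0.   , -0.   , -0.   , -0.   ]), 'joint_efforts': array([-0.0000e+00, -6.5857e+01,  1.3650e+00, -4.0556e+01,  1.7000e-02,
        1.3000e-02,  0.0000e+00]), 'tcp_pos': array([220.181, 611.094, 230.433]), 'tool_rot': array([ 2.570e+00,  1.806e+00, -2.000e-03]), 'force': array([0.02 , 0.441, 0.832]), 'ft_torque': array([-0.016,  0.007,  0.038]), 'grip_width': np.float64(85.248)}
18.700000000000003
top 0.0 2207.1887 [ 426.   25. 1354.]
stand [([520.0, -14.0, -2.0], 0.68), ([494.0, -5.0, 77.0], 0.37)]
stand_low [([492.0, -8.0, 74.0], 0.9)]
stand_high [([550.0, -28.0, 116.0], 0.88), ([495.0, -6.0, 74.0], 0.39)]
ware_board [([483.0, -345.0, 2.0], 0.56)]
green_tube [([477.0, -380.0, 28.0], 0.59)]
clay_tube [([259.0, -305.0, 14.0], 0.75), ([473.0, -309.0, 24.0], 0.58)]
jar [([454.0, 316.0, 4.0], 0.92)]
jar_rim [([448.0, 319.0, 88.0], 0.73), ([553.0, -29.0, 116.0], 0.23), ([638.0, 170.0, -5.0], 0.23)]
lid [([636.0, 167.0, -6.0], 0.
[... 737 characters left out ...]
[262.0, -308.0, 15.0], 0.67)]
jar [([452.0, 322.0, 0.0], 0.67)]
jar_rim [([450.0, 322.0, 91.0], 0.82)]
lid [([639.0, 165.0, 3.0], 0.79)]
beaker_a [([530.0, -209.0, -2.0], 0.91), ([514.0, 257.0, -0.0], 0.89), ([381.0, 140.0, -1.0], 0.73)]
glaze_bottle [([382.0, -165.0, -1.0], 0.97)]
bowl [([644.0, -196.0, 2.0], 0.82)]
mug [([777.0, -36.0, 2.0], 0.85), ([641.0, 373.0, 2.0], 0.67), ([555.0, -26.0, 111.0], 0.23)]
tin_dark [([641.0, 375.0, 3.0], 0.66)]
tin_white [([667.0, -387.0, -0.0], 0.61)]
wrist 0.0 1328.8109 [153. 638. 374.]
stand []
stand_low []
stand_high []
ware_board []
green_tube []
clay_tube []
jar []
jar_rim []
lid []
beaker_a []
glaze_bottle []
bowl []
mug []
tin_dark []
tin_white []
```

View pics/top0.png

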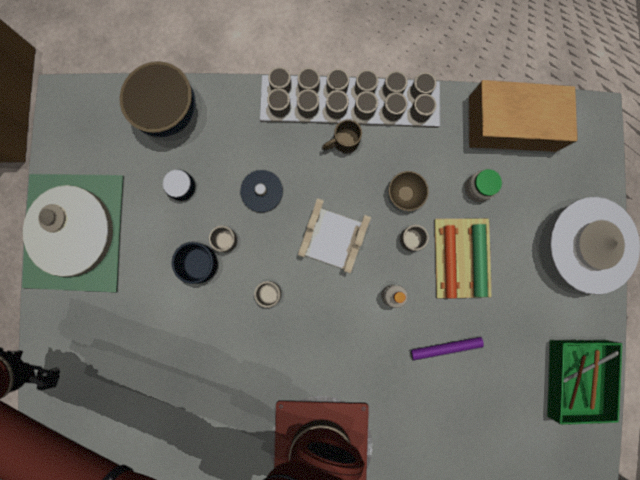

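View pics/scene0.png

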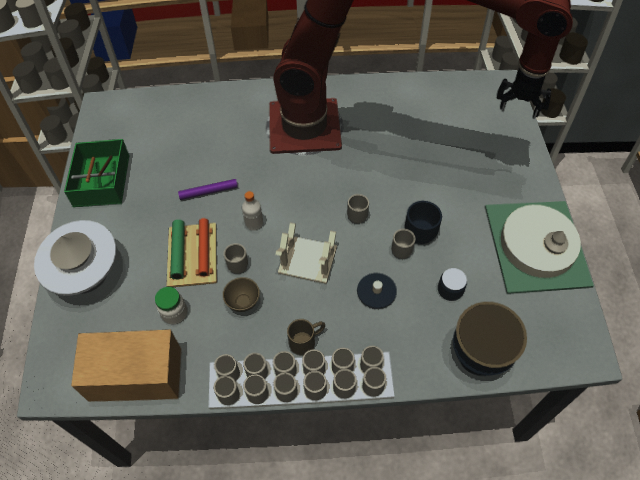

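```bash
python3 - <<'E'
from h import *
c=cap('top')
np.savez('top.npz',**{k:np.array(v) for k,v in c.items()})
for l in ['green_tube','clay_tube','ware_board','stand','jar','lid','beaker_a']:
    for r in imaging.silhouettes('top',l)[:3]:
        m=r['mask']; v,u=np.nonzero(m)
        P=cloud(c,m)
        print(l,round(r['score'],2),m.sum(),'px',u.min(),u.max(),v.min(),v.max())
        if len(P)<20: continue
        # top part
        z=np.percentile(P[:,2],97); Q=P[P[:,2]>z-12]
        rc=cv2.minAreaRect(Q[:,:2].astype(np.float32))
        print('  ztop',z.round(1),'mean',Q.mean(0).round(1),'rect',np.round(rc[0],1),np.round(rc[1],1),round(rc[2],1))
        w,V=np.linalg.eigh(np.cov(Q[:,:2].T)); a=np.degrees(np.arctan2(V[1,1],V[0,1])); print('  axis',a.round(2))
E
```

```text
green_tube 0.89 1132 px 471 488 224 297
  ztop 51.8 mean [ 477.5 -380.1   46.2] rect [ 477.6 -380.1] [180.4  36.1] 2.8
  axis -177.17
clay_tube 0.86 769 px 444 456 226 298
  ztop 43.9 mean [ 473.5 -306.    38.5] rect [ 472.4 -307.1] [177.9  28.2] 2.6
  axis -177.55
clay_tube 0.69 802 px 410 483 337 359
  ztop 32.3 mean [ 258.  -302.5   26.6] rect [ 258.1 -306.5] [ 28.1 181.1] 10.4
  axis 100.91
ware_board 0.92 2254 px 435 490 219 297
  ztop 20.1 mean [ 487.1 -333.8   13.3] rect [ 484.2 -344.3] [197.1 142.6] 1.7
  axis 179.73
stand 0.78 2942 px 298 368 199 271
  ztop 116.5 mean [555.  -21.4 114.1] rect [556.7 -23.9] [131.6  70.9] 72.5
  axis 70.77
stand 0.59 907 px 465 501 170 201
  ztop 94.7 mean [ 664.7 -384.    90.2] rect [ 665.9 -384.6] [61.3 63.7] 44.4
  axis 111.87
jar 0.8 1578 px 171 217 241 283
  ztop 92.5 mean [451.9 317.1  89. ] rect [452.5 317.6] [99.1 98.7] 59.6
  axis 95.5
lid 0.62 1372 px 241 281 170 211
  ztop 43.4 mean [638.  167.3  43.4] rect [638.1 167.4] [25.3 20.3] 4.9
  axis -174.2
beaker_a 0.75 527 px 255 279 281 306
  ztop 73.1 mean [382.3 139.4  69.8] rect [383.6 139.1] [59.4 58.2] 1.4
  axis 152.77
beaker_a 0.72 592 px 209 237 226 251
  ztop 72.2 mean [512.5 253.   69.3] rect [512.5 253.1] [59.4 59. ] 62.9
  axis 78.19
beaker_a 0.61 545 px 400 427 226 250
  ztop 71.8 mean [ 525.3 -207.2   68.7] rect [ 527.2 -211. ] [55.4 58.7] 1.5
  axis 80.33
```

```bash
cat > fit.py <<'E'
from h import *
from scipy.optimize import minimize, least_squares
def stand_h(l):
    x,y=l[:,0],l[:,1]; h=np.zeros(len(l))
    h[(abs(x)<62.5)&(abs(y)<70)]=12
    p=abs(abs(y)-58)<8
    for x0,b in((-33,48),(33,92)):
        d=abs(x-x0); k=p&(d<36); h[k]=np.maximum(h[k],np.minimum(b+d[k],b+28))
    return h
def fit_stand(P,x0):
    def f(q):
        c,s=np.cos(q[2]),np.sin(q[2]); d=P[:,:2]-q[:2]
        l=np.c_[d[:,0]*c+d[:,1]*s,-d[:,0]*s+d[:,1]*c]
        return np.minimum(abs(P[:,2]-stand_h(l)-q[3]),12).mean()
    best=None
    for a in np.radians([-22,-19,-16,-13]):
      for dx in(-4,4):
        S=np.array([[0,0,0,0],[5,0,0,0],[0,5,0,0],[0,0,.05,0],[0,0,0,2]])
        z=np.array([x0[0]+dx,x0[1]-dx/2,a,0]); r=minimize(f,z,method='Nelder-Mead',options=dict(initial_simplex=z+S,xatol=.01,fatol=1e-4,maxiter=800))
        if best is None or r.fun<best.fun: best=r
    return best
def circ(P,r,x0):
    g=least_squares(lambda q:np.hypot(P[:,0]-q[0],P[:,1]-q[1])-r,x0,loss='soft_l1',f_scale=1.5); return g.x
def region(c,x0,R):
    m=np.ones(c['z_map'].shape,bool); P=cloud(c,m); return P[np.hypot(P[:,0]-x0[0],P[:,1]-x0[1])<R]
def edgefit(Q,r,x0):
    # outermost points per angle bin
    q=np.array(x0,float)
    for _ in range(4):
        d=Q[:,:2]-q; a=((np.degrees(np.arctan2(d[:,1],d[:,0]))+180)//10).astype(int); rr=np.hypot(*d.T)
        E=np.array([Q[a==k,:2][np.argmax(rr[a==k])] for k in range(36) if (a==k).sum()>2])
        g=least_squares(lambda z:np.hypot(E[:,0]-z[0],E[:,1]-z[1])-z[2],[*q,r],loss='soft_l1',f_scale=1.).x; q=g[:2]
    return g
E
cat > m1.py <<'E'
from fit import *
for n in ['top','scene']:
    c=cap(n)
    r=fit_stand(region(c,(520,-15),110),(521,-15))
    q=r.x; cc,s=np.cos(q[2]),np.sin(q[2]); 
    print(n,'stand',q[:2].round(1),np.degrees(q[2]).round(2),q[3].round(2),'res',round(r.fun,2),'low',(q[:2]-33*np.array([cc,s])).round(1),'high',(q[:2]+33*np.array([cc,s])).round(1))
    P=region(c,(452,318),70); Q=P[(P[:,2]>84)&(P[:,2]<97)&(np.hypot(P[:,0]-452,P[:,1]-318)<58)]
    print(' jar rim',edgefit(Q,50,(452,318)).round(1),np.median(Q[:,2]).round(1),len(Q))
    P=region(c,(638,167),75); Q=P[(P[:,2]>8)&(P[:,2]<19)]
    print(' lid disc',edgefit(Q,54,(638,167)).round(1),np.median(Q[:,2]).round(1))
    K=P[P[:,2]>36]; print(' knob',K.mean(0).round(1),np.median(K[:,2]).round(1),edgefit(K[K[:,2]>41],13,(638,167)).round(1))
    for nm,y0,d in(('green',-380,36),('clay',-307,28)):
        P=region(c,(476,y0),110); Q=P[(P[:,2]>12+d*.5)&(P[:,2]<12+d+6)&(abs(P[:,1]-y0-(P[:,0]-476)*.045)<22)]
        # cylinder fit
        def f(z):
            yl=P2[:,1]-z[0]-(P2[:,0]-476)*z[1]; return np.hypot(yl,P2[:,2]-z[2])-d/2
        P2=Q; g=least_squares(f,[y0,.045,12+d/2],loss='soft_l1',f_scale=1).x
        t=Q[:,0]; print(' ',nm,'y@476',g[0].round(1),'ang',np.degrees(g[1]).round(2),'z',g[2].round(1),'x ends',np.percentile(t,[.3,99.7]).round(1),len(Q))
print(monitor.sense()['time_s'])
E
python3 m1.py
```

```text
top stand [525.2 -13.7] -17.78 0.23 res 2.53 low [493.7  -3.7] high [556.6 -23.8]
 jar rim [452.4 317.9  49.7] 89.5 349
 lid disc [638.1 167.8  53.3] 14.1
 knob [637.9 167.5  43.6] 43.7 [638.  166.8  10.8]
  green y@476 -381.8 ang 2.65 z 31.0 x ends [387.7 567.5] 1089
  clay y@476 -307.7 ang 2.57 z 26.8 x ends [384.5 561.4] 819
scene stand [518.4 -13.7] -17.65 0.91 res 4.14 low [487.   -3.7] high [549.9 -23.7]
 jar rim [450.4 318.3  49.6] 89.0 236
 lid disc [635.7 168.6  54.1] 14.2
 knob [636.8 168.1  43.8] 43.8 [635.5 169.8  13.1]
  green y@476 -380.9 ang 2.46 z 30.6 x ends [384.1 568.1] 710
  clay y@476 -307.6 ang 2.58 z 26.8 x ends [382.5 562.5] 544
2.9
```

```bash
cat > pl.py <<'E'
import sys, json
from h import *
from scipy.spatial.transform import Rotation as R
# usage: pl.py x y z yaw [lin] [deg]
def plan(x,y,z,yaw,lin=45,deg=8):
    s=monitor.sense(); p=np.array(s['tcp_pos']); Rm=R.from_rotvec(s['tool_rot'])
    T=R.from_matrix(np.c_[[np.cos(yaw),np.sin(yaw),0],[np.sin(yaw),-np.cos(yaw),0],[0,0,-1]])
    rel=(Rm.inv()*T).as_rotvec(degrees=True)
    d=np.array([x,y,z])-p
    n=max(1,int(np.ceil(max(np.linalg.norm(d)/lin,np.linalg.norm(rel)/deg))))
    m=Rm.as_matrix()
    print('t',s['time_s'],'p',p.round(1),'yaw',np.degrees(np.arctan2(m[1,0],m[0,0])).round(2),'tilt',np.degrees(np.arccos(-m[2,2])).round(2),'F',np.round(s['force'],1),'grip',round(float(s['grip_width']),1),'n',n,'j',np.round(s['joint_positions'],2))
    tw=(rel/n).round(2)
    Rc=Rm
    for i in range(n):
        l=Rc.inv().apply(d/n); print('{"linear":%s,"twist":%s}'%(l.round(1).tolist(),tw.tolist()))
        Rc=Rc*R.from_rotvec(tw,degrees=True)
if __name__=='__main__':
    a=list(map(float,sys.argv[1:])); a[3]=np.radians(a[3]); plan(*a)
E
python3 pl.py 637 168 110 70.2
```

```text
t 2.9 p [220.3 611.5 231.3] yaw 70.18 tilt 0.0 F [-0.3  0.6  0. ] grip 85.0 n 14 j [-1.32  0.33  0.04  1.47 -0.01  1.34 -0.06]
{"linear":[-19.7, 38.7, 8.7],"twist":[0.0, 0.0, -0.0]}
{"linear":[-19.7, 38.7, 8.7],"twist":[0.0, 0.0, -0.0]}
{"linear":[-19.7, 38.7, 8.7],"twist":[0.0, 0.0, -0.0]}
{"linear":[-19.7, 38.7, 8.7],"twist":[0.0, 0.0, -0.0]}
{"linear":[-19.7, 38.7, 8.7],"twist":[0.0, 0.0, -0.0]}
{"linear":[-19.7, 38.7, 8.7],"twist":[0.0, 0.0, -0.0]}
{"linear":[-19.7, 38.7, 8.7],"twist":[0.0, 0.0, -0.0]}
{"linear":[-19.7, 38.7, 8.7],"twist":[0.0, 0.0, -0.0]}
{"linear":[-19.7, 38.7, 8.7],"twist":[0.0, 0.0, -0.0]}
{"linear":[-19.7, 38.7, 8.7],"twist":[0.0, 0.0, -0.0]}
{"linear":[-19.7, 38.7, 8.7],"twist":[0.0, 0.0, -0.0]}
{"linear":[-19.7, 38.7, 8.7],"twist":[0.0, 0.0, -0.0]}
{"linear":[-19.7, 38.7, 8.7],"twist":[0.0, 0.0, -0.0]}
{"linear":[-19.7, 38.7, 8.7],"twist":[0.0, 0.0, -0.0]}
```

jog_arm(motion=[{"linear": [-19.7, 38.7, 5], "grip": 60}, {"linear": [-19.7, 38.7, 5]}, {"linear": [-19.7, 38.7, 5]}, {"linear": [-19.7, 38.7, 5]}, {"linear": [-19.7, 38.7, 5]}, {"linear": [-19.7, 38.7, 8]}, {"linear": [-19.7, 38.7, 8]}, {"linear": [-19.7, 38.7, 8]}, {"linear": [-19.7, 38.7, 8]}, {"linear": [-19.7, 38.7, 8]}])

```text
validation failed for argument at $.mo...
```

```bash
python3 pl.py 637 168 110 70.2
```

```text
t 2.9 p [220.3 611.5 231.3] yaw 70.18 tilt 0.0 F [-0.3  0.6  0. ] grip 85.0 n 14 j [-1.32  0.33  0.04  1.47 -0.01  1.34 -0.06]
{"linear":[-19.7, 38.7, 8.7],"twist":[0.0, 0.0, -0.0]}
{"linear":[-19.7, 38.7, 8.7],"twist":[0.0, 0.0, -0.0]}
{"linear":[-19.7, 38.7, 8.7],"twist":[0.0, 0.0, -0.0]}
{"linear":[-19.7, 38.7, 8.7],"twist":[0.0, 0.0, -0.0]}
{"linear":[-19.7, 38.7, 8.7],"twist":[0.0, 0.0, -0.0]}
{"linear":[-19.7, 38.7, 8.7],"twist":[0.0, 0.0, -0.0]}
{"linear":[-19.7, 38.7, 8.7],"twist":[0.0, 0.0, -0.0]}
{"linear":[-19.7, 38.7, 8.7],"twist":[0.0, 0.0, -0.0]}
{"linear":[-19.7, 38.7, 8.7],"twist":[0.0, 0.0, -0.0]}
{"linear":[-19.7, 38.7, 8.7],"twist":[0.0, 0.0, -0.0]}
{"linear":[-19.7, 38.7, 8.7],"twist":[0.0, 0.0, -0.0]}
{"linear":[-19.7, 38.7, 8.7],"twist":[0.0, 0.0, -0.0]}
{"linear":[-19.7, 38.7, 8.7],"twist":[0.0, 0.0, -0.0]}
{"linear":[-19.7, 38.7, 8.7],"twist":[0.0, 0.0, -0.0]}
```

jog_arm(motion=[{"twist": [0, 0, 0], "linear": [-19.7, 38.7, 5], "grip": 60}, {"twist": [0, 0, 0], "linear": [-19.7, 38.7, 5], "grip": 60}, {"twist": [0, 0, 0], "linear": [-19.7, 38.7, 5], "grip": 60}, {"twist": [0, 0, 0], "linear": [-19.7, 38.7, 5], "grip": 60}, {"twist": [0, 0, 0], "linear": [-19.7, 38.7, 5], "grip": 60}, {"twist": [0, 0, 0], "linear": [-19.7, 38.7, 8], "grip": 60}, {"twist": [0, 0, 0], "linear": [-19.7, 38.7, 8], "grip": 60}, {"twist": [0, 0, 0], "linear": [-19.7, 38.7, 8], "grip": 60}, {"twist": [0, 0, 0], "linear": [-19.7, 38.7, 8], "grip": 60}, {"twist": [0, 0, 0], "linear": [-19.7, 38.7, 8], "grip": 60}])

```text
time_s: 3.9
tcp_pos: [518.7, 293.6, 166.3]
tool_rot: [-2.57, -1.806, -0.001]
force: [0.4, 1.4, 0.9]
grip_width: 60.1
```

```bash
python3 pl.py 637 168 110 70.2
```

```text
t 3.9 p [518.7 293.6 166.3] yaw 70.2 tilt 0.04 F [0.4 1.4 0.9] grip 60.1 n 5 j [-0.82  0.27  0.27  1.7  -0.08  1.18  0.7 ]
{"linear":[-15.6, 30.8, 11.3],"twist":[0.0, -0.01, -0.0]}
{"linear":[-15.6, 30.8, 11.3],"twist":[0.0, -0.01, -0.0]}
{"linear":[-15.6, 30.8, 11.3],"twist":[0.0, -0.01, -0.0]}
{"linear":[-15.6, 30.8, 11.3],"twist":[0.0, -0.01, -0.0]}
{"linear":[-15.6, 30.8, 11.3],"twist":[0.0, -0.01, -0.0]}
```

jog_arm(motion=[{"twist": [0, 0, 0], "linear": [-15.6, 30.8, 11.3], "grip": 60}, {"twist": [0, 0, 0], "linear": [-15.6, 30.8, 11.3], "grip": 60}, {"twist": [0, 0, 0], "linear": [-15.6, 30.8, 11.3], "grip": 60}, {"twist": [0, 0, 0], "linear": [-15.6, 30.8, 11.3], "grip": 60}, {"twist": [0, 0, 0], "linear": [-15.6, 30.8, 11.3], "grip": 60}, {"twist": [0, 0, 0], "linear": [0, 0, 0], "grip": 60}])

```text
time_s: 4.5
tcp_pos: [638.0, 163.2, 108.1]
tool_rot: [2.574, 1.796, -0.004]
force: [-1.0, 0.2, 0.7]
grip_width: 60.1
```

```bash
python3 - <<'E'
from fit import *
c=cap('wrist','w1.png')
print(monitor.sense()['tcp_pos'], (-np.array(c['R']).T@c['t']).round())
P=region(c,(637,168),75); K=P[(P[:,2]>38)&(P[:,2]<50)]; print(len(P),len(K)); 
if len(K): print(K.mean(0), edgefit(K,13,(637,168)))
Q=P[(P[:,2]>9)&(P[:,2]<19)]; print('disc',edgefit(Q,54,(637,168)),np.median(Q[:,2]))
E
```

```text
[636.88039272 166.14998974 108.77951198] [571. 190. 251.]
94531 1327
[638.31372683 170.41272134  43.88703274] [639.11716534 170.13440521  12.63760668]
disc [639.42884981 170.03777682  53.78886374] 14.21734436249686
```

View pics/w1.png

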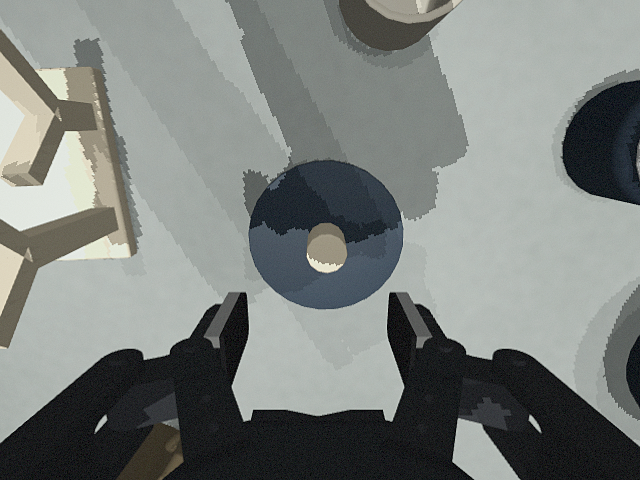

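```bash
python3 pl.py 638 168.7 19 70.2 
```

```text
t 4.55 p [636.9 166.1 108.8] yaw 69.94 tilt 0.13 F [-0.7  1.3  0.2] grip 60.1 n 2 j [-0.58  0.45  0.34  1.6  -0.16  1.12  1.02]
{"linear":[1.5, 0.1, 44.9],"twist":[-0.01, 0.06, -0.13]}
{"linear":[1.4, 0.1, 44.9],"twist":[-0.01, 0.06, -0.13]}
```

jog_arm(motion=[{"twist": [0, 0, 0], "linear": [1, 0.7, 35], "grip": 60}, {"twist": [0, 0, 0], "linear": [0, 0, 30], "grip": 60}, {"twist": [0, 0, 0], "linear": [0, 0, 16], "grip": 60}, {"twist": [0, 0, 0], "linear": [0, 0, 10], "grip": 60}, {"twist": [0, 0, 0], "linear": [0, 0, 0], "grip": 60}, {"twist": [0, 0, 0], "linear": [0, 0, 0], "grip": 60}])

```text
time_s: 5.15
tcp_pos: [637.8, 170.5, 20.1]
tool_rot: [2.57, 1.806, 0.002]
force: [0.7, 0.4, 0.7]
grip_width: 59.9
```

```bash
python3 pl.py 638 168.7 19 70.2 
```

```text
t 5.15 p [637.8 170.5  20.1] yaw 70.2 tilt 0.09 F [0.7 0.4 0.7] grip 59.9 n 1 j [-0.56  0.54  0.31  1.66 -0.19  0.97  1.04]
{"linear":[-1.6, 0.8, 1.1],"twist":[0.07, -0.06, -0.0]}
```

jog_arm(motion=[{"twist": [0, 0, 0], "linear": [0, 0, 0], "grip": 35}, {"twist": [0, 0, 0], "linear": [0, 0, 0], "grip": 30}, {"twist": [0, 0, 0], "linear": [0, 0, 0], "grip": 24}, {"twist": [0, 0, 0], "linear": [0, 0, 0], "grip": 15}, {"twist": [0, 0, 0], "linear": [0, 0, 0], "grip": 15}, {"twist": [0, 0, 0], "linear": [0, 0, 0], "grip": 15}], squeeze=40)

```text
time_s: 5.75
tcp_pos: [637.7, 170.2, 20.0]
tool_rot: [2.57, 1.806, 0.002]
force: [-2.2, 0.4, 6.1]
grip_width: 24.8
```

```bash
python3 pl.py 638 168.7 150 70.2 
```

```text
t 5.75 p [637.7 170.2  20. ] yaw 70.18 tilt 0.08 F [-2.2  0.4  6.1] grip 24.8 n 3 j [-0.56  0.54  0.31  1.66 -0.19  0.97  1.04]
{"linear":[-0.4, 0.3, -43.3],"twist":[0.02, -0.02, -0.01]}
{"linear":[-0.4, 0.3, -43.3],"twist":[0.02, -0.02, -0.01]}
{"linear":[-0.4, 0.3, -43.3],"twist":[0.02, -0.02, -0.01]}
```

jog_arm(motion=[{"twist": [0, 0, 0], "linear": [0, 0, -8], "grip": 15}, {"twist": [0, 0, 0], "linear": [0, 0, -20], "grip": 15}, {"twist": [0, 0, 0], "linear": [0, 0, -30], "grip": 15}, {"twist": [0, 0, 0], "linear": [4, -12, -30], "grip": 15}, {"twist": [0, 0, 0], "linear": [8, -24, -25], "grip": 15}, {"twist": [0, 0, 0], "linear": [12, -35, -15], "grip": 15}, {"twist": [0, 0, 0], "linear": [12, -35, 0], "grip": 15}, {"twist": [0, 0, 0], "linear": [12, -35, 0], "grip": 15}, {"twist": [0, 0, 0], "linear": [12, -35, 0], "grip": 15}, {"twist": [0, 0, 0], "linear": [10, -30, 0], "grip": 15}])

```text
time_s: 6.75
tcp_pos: [465.2, 306.9, 147.3]
tool_rot: [-2.569, -1.807, -0.0]
force: [0.6, 0.4, -1.7]
grip_width: 25.0
```

jog_arm(motion=[{"twist": [0, 0, 0], "linear": [6, -15, 0], "grip": 15}, {"twist": [0, 0, 0], "linear": [1.3, -4.5, 0], "grip": 15}, {"twist": [0, 0, 0], "linear": [0, 0, 0], "grip": 15}, {"twist": [0, 0, 0], "linear": [0, 0, 0], "grip": 15}])

```text
time_s: 7.15
tcp_pos: [452.2, 318.1, 147.0]
tool_rot: [2.571, 1.804, 0.0]
force: [-1.2, -0.6, -1.9]
grip_width: 24.1
```

```bash
python3 - <<'E'
from fit import *
s=monitor.sense();print(s['time_s'],s['tcp_pos'],s['force'],s['grip_width'])
for n in ['wrist','top','scene']:
    c=cap(n,n+'2.png'); p=s['tcp_pos'][:2]
    P=region(c,p,75); z=P[:,2]; L=P[(z>125)&(z<150)]; print(n,len(P),len(L),'med z',np.percentile(L[:,2],[10,50,90]).round(1) if len(L) else '')
    if len(L)>50: print(' lid',edgefit(L,54,p).round(1))
    J=P[(z>84)&(z<96)]; print(' jar',len(J),edgefit(J,50,(452,318)).round(1) if len(J)>100 else '')
E
python3 pl.py 451.5 318 150 70.2
```

```text
7.15 [452.17402739 318.14798205 146.99494848] [-1.24880537 -0.64100938 -1.86383391] 24.128051740692065
wrist 103690 26919 med z [140.4 141.2 142. ]
 lid [454.5 319.1  53.9]
 jar 853 [451.2 320.3  49.2]
top 7495 758 med z [137.6 140.9 144. ]
 lid [455.2 316.9  53.5]
 jar 73 
scene 8192 734 med z [136.7 140.5 144.9]
 lid [453.4 317.   52.9]
 jar 125 [452.7 316.7  47.6]
t 7.3 p [452.1 318.2 146.8] yaw 70.07 tilt 0.03 F [ 0.1  0.2 -0.9] grip 25.1 n 1 j [-0.91  0.2   0.24  1.82 -0.05  1.13  0.57]
{"linear":[-0.4, -0.5, -3.2],"twist":[0.02, 0.02, -0.13]}
```

View pics/wrist2.png

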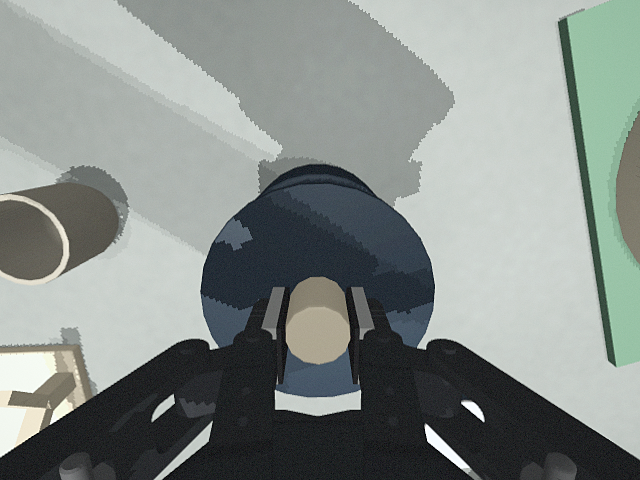

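View pics/top2.png

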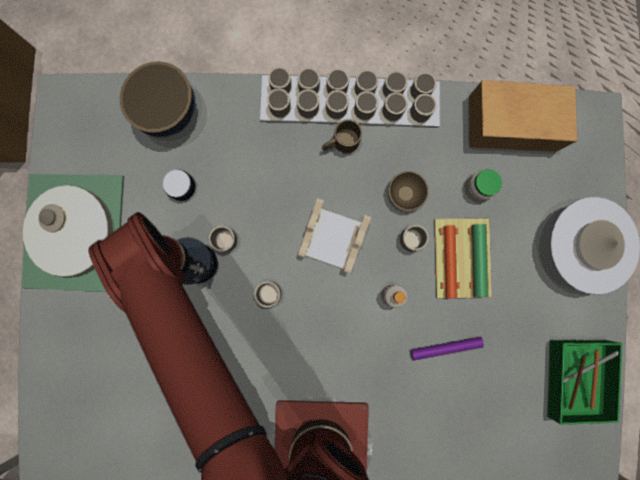

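jog_arm(motion=[{"twist": [0, 0, 0], "linear": [0.1, -3.2, 10], "grip": 15}, {"twist": [0, 0, 0], "linear": [0, 0, 14], "grip": 15}, {"twist": [0, 0, 0], "linear": [0, 0, 8], "grip": 15}, {"twist": [0, 0, 0], "linear": [0, 0, 4], "grip": 15}, {"twist": [0, 0, 0], "linear": [0, 0, 3], "grip": 15}, {"twist": [0, 0, 0], "linear": [0, 0, 2], "grip": 15}, {"twist": [0, 0, 0], "linear": [0, 0, 0], "grip": 15}])

```text
time_s: 8.0
tcp_pos: [448.2, 320.4, 105.8]
tool_rot: [2.571, 1.806, -0.0]
force: [0.3, -0.1, -1.2]
grip_width: 24.8
```

```bash
python3 pl.py 451.5 318 102 70.2
```

```text
t 8.0 p [448.2 320.4 105.8] yaw 70.18 tilt 0.0 F [ 0.3 -0.1 -1.2] grip 24.8 n 1 j [-0.91  0.24  0.24  1.87 -0.06  1.04  0.58]
{"linear":[-1.2, 3.9, 3.8],"twist":[0.0, 0.0, -0.02]}
```

jog_arm(motion=[{"twist": [0, 0, 0], "linear": [0, 0, 1.5], "grip": 15}, {"twist": [0, 0, 0], "linear": [0, 0, 1.2], "grip": 15}, {"twist": [0, 0, 0], "linear": [0, 0, 0.8], "grip": 15}, {"twist": [0, 0, 0], "linear": [0, 0, 0], "grip": 15}])

```text
time_s: 8.4
tcp_pos: [448.1, 320.4, 102.3]
tool_rot: [2.57, 1.806, -0.0]
force: [0.5, -0.1, -1.6]
grip_width: 24.5
```

jog_arm(motion=[{"twist": [0, 0, 0], "linear": [0, 0, 0.8], "grip": 15}, {"twist": [0, 0, 0], "linear": [0, 0, 0], "grip": 15}])

```text
time_s: 8.6
tcp_pos: [448.2, 320.6, 102.0]
tool_rot: [-2.57, -1.806, -0.0]
force: [-1.7, -1.7, 2.8]
grip_width: 24.6
```

jog_arm(motion=[{"twist": [0, 0, 0], "linear": [0, 0, 0], "grip": 28}, {"twist": [0, 0, 0], "linear": [0, 0, 0], "grip": 40}, {"twist": [0, 0, 0], "linear": [0, 0, 0], "grip": 55}, {"twist": [0, 0, 0], "linear": [0, 0, -10], "grip": 55}, {"twist": [0, 0, 0], "linear": [0, 0, -30], "grip": 55}, {"twist": [0, 0, 0], "linear": [0, 0, -40], "grip": 55}, {"twist": [0, 0, 0], "linear": [0, 0, -20], "grip": 55}])

```text
time_s: 9.3
tcp_pos: [449.2, 321.0, 205.6]
tool_rot: [-2.57, -1.805, -0.006]
force: [0.3, -0.0, 0.0]
grip_width: 54.9
```

```bash
python3 - <<'E'
from fit import *
s=monitor.sense();print(s['time_s'],s['tcp_pos'],s['force'],s['grip_width'])
for n in ['wrist','top','scene']:
    c=cap(n,n+'3.png')
    P=region(c,(451.5,318),75); z=P[:,2]; L=P[(z>91)&(z<100)]; 
    A=np.c_[L[:,:2]-[451.5,318],np.ones(len(L))]; g=np.linalg.lstsq(A,L[:,2],rcond=None)[0]
    print(n,len(L),np.percentile(L[:,2],[10,50,90]).round(1),edgefit(L,54,(451,318)).round(1),'slope',g.round(3))
E
python3 pl.py 500 270 200 10
```

```text
9.3 [449.15936311 321.04420028 205.55408993] [ 0.29398635 -0.0209996   0.03094065] 54.866615338680816
wrist 14607 [95.4 96.2 97.1] [450.4 321.5  53.7] slope [ 1.0000e-03 -0.0000e+00  9.6212e+01]
top 988 [92.8 96.1 98.8] [451.  319.   53.6] slope [-3.000e-03 -6.000e-03  9.587e+01]
scene 729 [92.6 95.7 98.8] [447.8 319.7  53.3] slope [ 2.0000e-03 -1.0000e-03  9.5691e+01]
t 9.45 p [448.9 321.  203.6] yaw 70.18 tilt 0.2 F [0.3 0.3 0. ] grip 55.3 n 8 j [-0.92  0.15  0.24  1.76 -0.04  1.24  0.56]
{"linear":[-3.8, 8.2, 0.5],"twist":[-0.0, -0.03, 7.52]}
{"linear":[-2.7, 8.6, 0.5],"twist":[-0.0, -0.03, 7.52]}
{"linear":[-1.6, 8.9, 0.5],"twist":[-0.0, -0.03, 7.52]}
{"linear":[-0.4, 9.0, 0.5],"twist":[-0.0, -0.03, 7.52]}
{"linear":[0.8, 9.0, 0.5],"twist":[-0.0, -0.03, 7.52]}
{"linear":[1.9, 8.8, 0.5],"twist":[-0.0, -0.03, 7.52]}
{"linear":[3.1, 8.5, 0.5],"twist":[-0.0, -0.03, 7.52]}
{"linear":[4.2, 8.0, 0.5],"twist":[-0.0, -0.03, 7.52]}
```

View pics/wrist3.png

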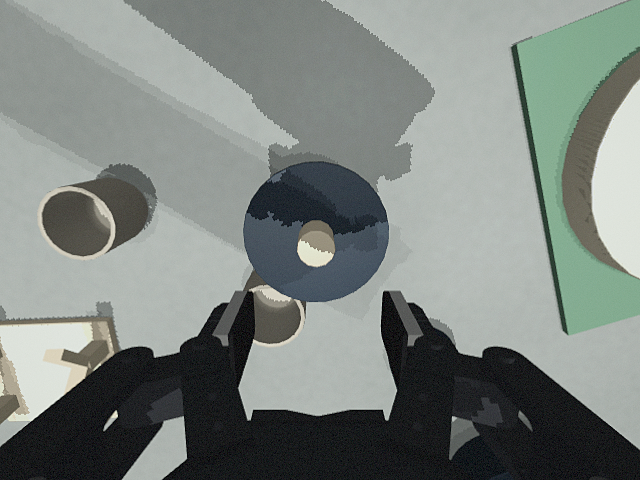

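```bash
python3 pl.py 535 0 235 -17.7 40 8.3
```

```text
t 9.45 p [448.9 321.  203.6] yaw 70.18 tilt 0.2 F [0.3 0.3 0. ] grip 55.3 n 11 j [-0.92  0.15  0.24  1.76 -0.04  1.24  0.56]
{"linear":[-24.8, 17.3, -2.9],"twist":[-0.01, -0.02, 7.99]}
{"linear":[-22.2, 20.5, -2.9],"twist":[-0.01, -0.02, 7.99]}
{"linear":[-19.1, 23.4, -2.9],"twist":[-0.01, -0.02, 7.99]}
{"linear":[-15.6, 25.8, -2.9],"twist":[-0.01, -0.02, 7.99]}
{"linear":[-11.9, 27.8, -2.9],"twist":[-0.01, -0.02, 7.99]}
{"linear":[-7.9, 29.2, -2.9],"twist":[-0.01, -0.02, 7.99]}
{"linear":[-3.8, 30.0, -2.8],"twist":[-0.01, -0.02, 7.99]}
{"linear":[0.4, 30.2, -2.8],"twist":[-0.01, -0.02, 7.99]}
{"linear":[4.6, 29.9, -2.8],"twist":[-0.01, -0.02, 7.99]}
{"linear":[8.7, 28.9, -2.8],"twist":[-0.01, -0.02, 7.99]}
{"linear":[12.6, 27.4, -2.8],"twist":[-0.01, -0.02, 7.99]}
```

jog_arm(motion=[{"linear": [-24.8, 17.3, -2.9], "twist": [0, 0, 8], "grip": 55}, {"linear": [-22.2, 20.5, -2.9], "twist": [0, 0, 8], "grip": 55}, {"linear": [-19.1, 23.4, -2.9], "twist": [0, 0, 8], "grip": 55}, {"linear": [-15.6, 25.8, -2.9], "twist": [0, 0, 8], "grip": 55}, {"linear": [-11.9, 27.8, -2.9], "twist": [0, 0, 8], "grip": 55}, {"linear": [-7.9, 29.2, -2.9], "twist": [0, 0, 8], "grip": 55}, {"linear": [-3.8, 30, -2.8], "twist": [0, 0, 8], "grip": 55}, {"linear": [0.4, 30.2, -2.8], "twist": [0, 0, 8], "grip": 55}, {"linear": [4.6, 29.9, -2.8], "twist": [0, 0, 8], "grip": 55}, {"linear": [8.7, 28.9, -2.8], "twist": [0, 0, 8], "grip": 55}])

```text
time_s: 10.45
tcp_pos: [525.8, 27.3, 229.4]
tool_rot: [3.129, -0.278, -0.002]
force: [-0.2, -0.2, 0.5]
grip_width: 55.1
```

jog_arm(motion=[{"linear": [12.6, 27.4, -2.8], "twist": [0, 0, 7.9], "grip": 55}, {"linear": [0, 0, 0], "twist": [0, 0, 0], "grip": 55}, {"linear": [0, 0, 0], "twist": [0, 0, 0], "grip": 55}, {"linear": [0, 0, 0], "twist": [0, 0, 0], "grip": 55}])

```text
time_s: 10.85
tcp_pos: [533.5, 0.6, 232.2]
tool_rot: [3.105, -0.48, -0.002]
force: [-0.5, 1.0, 0.3]
grip_width: 55.2
```

```bash
cat > ws.py <<'E'
from fit import *
import sys
s=monitor.sense();print(s['time_s'],s['tcp_pos'],s['force'],s['grip_width'])
c=cap('wrist',sys.argv[1]); s=monitor.sense();print(s['time_s'],s['tcp_pos'])
P=region(c,(522,-14),110)
P=P[P[:,2]<125][::9]
print(len(P))
r=fit_stand(P,(521,-15)); q=r.x; cc,ss=np.cos(q[2]),np.sin(q[2])
print('stand',q[:2].round(1),np.degrees(q[2]).round(2),q[3].round(2),'res',round(r.fun,2),'low',(q[:2]-33*np.array([cc,ss])).round(1),'high',(q[:2]+33*np.array([cc,ss])).round(1))
E
python3 ws.py wrist4.png; python3 pl.py 535 0 235 -17.7 40 8.3
```

```text
10.85 [533.51360126   0.55230136 232.24411061] [-0.47234814  0.95048895  0.32646498] 55.211447437516185
10.9 [533.59068963   0.69730991 232.38380134]
3677
stand [524.8 -12.6] -17.61 0.07 res 1.81 low [493.3  -2.6] high [556.2 -22.6]
t 10.9 p [533.6   0.7 232.4] yaw -17.55 tilt 0.06 F [-0.4  0.6 -0.5] grip 55.1 n 1 j [-0.63  0.09  0.59  1.77 -0.05  1.29 -0.34]
{"linear":[1.6, 0.2, -2.6],"twist":[0.01, 0.06, 0.15]}
```

View pics/wrist4.png

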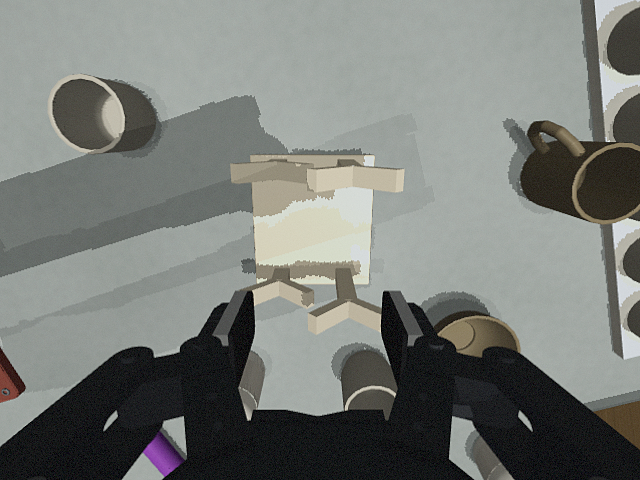

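```bash
python3 pl.py 477 -381 150 -87.4 44 8
```

```text
t 10.9 p [533.6   0.7 232.4] yaw -17.55 tilt 0.06 F [-0.4  0.6 -0.5] grip 55.1 n 9 j [-0.63  0.09  0.59  1.77 -0.05  1.29 -0.34]
{"linear":[6.8, 42.3, 9.2],"twist":[0.01, 0.0, 7.76]}
{"linear":[12.5, 41.0, 9.1],"twist":[0.01, 0.0, 7.76]}
{"linear":[17.9, 39.0, 9.1],"twist":[0.01, 0.0, 7.76]}
{"linear":[23.0, 36.2, 9.1],"twist":[0.01, 0.0, 7.76]}
{"linear":[27.7, 32.8, 9.1],"twist":[0.01, 0.0, 7.76]}
{"linear":[31.8, 28.7, 9.1],"twist":[0.01, 0.0, 7.76]}
{"linear":[35.4, 24.2, 9.1],"twist":[0.01, 0.0, 7.76]}
{"linear":[38.4, 19.2, 9.1],"twist":[0.01, 0.0, 7.76]}
{"linear":[40.6, 13.8, 9.1],"twist":[0.01, 0.0, 7.76]}
```

jog_arm(motion=[{"linear": [6.8, 42.3, 5], "twist": [0, 0, 7.8], "grip": 55}, {"linear": [12.5, 41, 5], "twist": [0, 0, 7.8], "grip": 55}, {"linear": [17.9, 39, 8], "twist": [0, 0, 7.8], "grip": 55}, {"linear": [23, 36.2, 10], "twist": [0, 0, 7.8], "grip": 55}, {"linear": [27.7, 32.8, 10], "twist": [0, 0, 7.8], "grip": 55}, {"linear": [31.8, 28.7, 10], "twist": [0, 0, 7.8], "grip": 55}, {"linear": [35.4, 24.2, 11], "twist": [0, 0, 7.8], "grip": 55}, {"linear": [38.4, 19.2, 12], "twist": [0, 0, 7.7], "grip": 55}, {"linear": [40.6, 13.8, 12], "twist": [0, 0, 7.6], "grip": 55}, {"linear": [0, 0, 0], "twist": [0, 0, 0], "grip": 55}])

```text
time_s: 11.9
tcp_pos: [472.1, -386.6, 148.0]
tool_rot: [2.254, -2.183, -0.002]
force: [-0.3, -0.3, 0.1]
grip_width: 55.1
```

jog_arm(motion=[{"linear": [0, 0, 0], "twist": [0, 0, 0], "grip": 55}, {"linear": [0, 0, 0], "twist": [0, 0, 0], "grip": 55}])

```text
time_s: 12.1
tcp_pos: [476.5, -380.4, 149.8]
tool_rot: [-2.271, 2.17, 0.001]
force: [0.3, -0.4, -0.3]
grip_width: 54.8
```

```bash
cat > wt.py <<'E'
from fit import *
import sys
c=cap('wrist',sys.argv[1]); s=monitor.sense();print(s['time_s'],s['tcp_pos'])
for nm,y0,d in(('green',-381,36),('clay',-307.5,28)):
    P=region(c,(476,y0),110); Q=P[(P[:,2]>12+d*.5)&(P[:,2]<12+d+6)&(abs(P[:,1]-y0-(P[:,0]-476)*.045)<22)]
    if len(Q)<200: print(nm,len(Q)); continue
    def f(z): return np.hypot(Q[:,1]-z[0]-(Q[:,0]-476)*z[1],Q[:,2]-z[2])-d/2
    g=least_squares(f,[y0,.045,12+d/2],loss='soft_l1',f_scale=1).x
    e=np.percentile(Q[:,0],[.3,99.7]); print(nm,'y@476',g[0].round(1),'ang',np.degrees(g[1]).round(2),'z',g[2].round(1),'x ends',e.round(1),e.mean().round(1),len(Q))
E
python3 wt.py wrist5.png; python3 pl.py 477 -381 14 -87.4
```

```text
12.15 [ 476.70683973 -380.23781307  150.00254622]
green y@476 -380.5 ang 2.42 z 30.0 x ends [390.8 569.4] 480.1 11361
clay y@476 -306.5 ang 2.39 z 26.1 x ends [418.8 565. ] 491.9 7219
t 12.15 p [ 476.7 -380.2  150. ] yaw -87.39 tilt 0.07 F [-0.8  0.2  0. ] grip 54.7 n 4 j [-0.11  0.42  0.92  1.7  -0.36  1.19 -0.63]
{"linear":[0.2, -0.0, 34.0],"twist":[-0.01, 0.01, 0.0]}
{"linear":[0.2, -0.0, 34.0],"twist":[-0.01, 0.01, 0.0]}
{"linear":[0.2, -0.1, 34.0],"twist":[-0.01, 0.01, 0.0]}
{"linear":[0.2, -0.1, 34.0],"twist":[-0.01, 0.01, 0.0]}
```

View pics/wrist5.png

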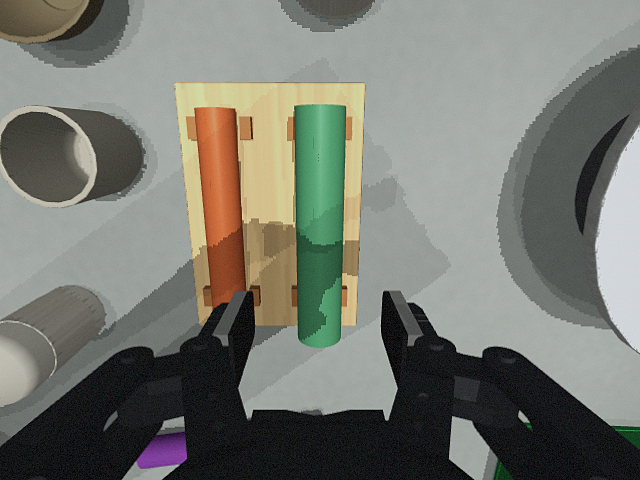

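jog_arm(motion=[{"linear": [0.2, -1.8, 36], "twist": [0, 0, 0], "grip": 55}, {"linear": [0, 0, 40], "twist": [0, 0, 0], "grip": 55}, {"linear": [0, 0, 30], "twist": [0, 0, 0], "grip": 55}, {"linear": [0, 0, 20], "twist": [0, 0, 0], "grip": 55}, {"linear": [0, 0, 10], "twist": [0, 0, 0], "grip": 55}, {"linear": [0, 0, 0], "twist": [0, 0, 0], "grip": 55}, {"linear": [0, 0, 0], "twist": [0, 0, 0], "grip": 50}])

```text
time_s: 12.85
tcp_pos: [478.2, -382.2, 15.1]
tool_rot: [-2.268, 2.173, -0.002]
force: [-0.5, -0.6, 0.6]
grip_width: 50.2
```

jog_arm(motion=[{"linear": [0, 0, 0], "twist": [0, 0, 0], "grip": 42}, {"linear": [0, 0, 0], "twist": [0, 0, 0], "grip": 38}, {"linear": [0, 0, 0], "twist": [0, 0, 0], "grip": 34}, {"linear": [0, 0, 0], "twist": [0, 0, 0], "grip": 25}, {"linear": [0, 0, 0], "twist": [0, 0, 0], "grip": 25}, {"linear": [0, 0, 0], "twist": [0, 0, 0], "grip": 25}], squeeze=45)

```text
time_s: 13.45
tcp_pos: [477.9, -382.3, 15.2]
tool_rot: [-2.267, 2.174, -0.002]
force: [-2.0, 2.3, 7.7]
grip_width: 34.8
```

```bash
python3 pl.py 477 -381 14 -87.4
```

```text
t 13.45 p [ 477.9 -382.3   15.2] yaw -87.6 tilt 0.09 F [-2.   2.3  7.7] grip 34.8 n 1 j [-0.02  0.58  0.81  1.81 -0.5   0.97 -0.53]
{"linear":[-1.4, 0.8, 1.2],"twist":[-0.09, 0.0, -0.2]}
```

jog_arm(motion=[{"linear": [0, 0, -6], "twist": [0, 0, 0], "grip": 25}, {"linear": [0, 0, -18], "twist": [0, 0, 0], "grip": 25}, {"linear": [0, 0, -35], "twist": [0, 0, 0], "grip": 25}, {"linear": [0, 0, -40], "twist": [0, 0, 0], "grip": 25}, {"linear": [0, 0, -40], "twist": [0, 0, 0], "grip": 25}, {"linear": [0, 0, -25], "twist": [0, 0, 0], "grip": 25}, {"linear": [0, 0, -6], "twist": [0, 0, 0], "grip": 25}, {"linear": [0, 0, 0], "twist": [0, 0, 0], "grip": 25}])

```text
time_s: 14.25
tcp_pos: [477.5, -382.5, 185.1]
tool_rot: [-2.267, 2.174, -0.003]
force: [-0.6, -0.1, -2.9]
grip_width: 34.4
```

```bash
python3 pl.py 492.6 -3.3 175 -17.65 32 6; python3 -c "
from h import *
cap('wrist','wrist6.png')"
```

```text
t 14.25 p [ 477.5 -382.5  185.1] yaw -87.62 tilt 0.11 F [-0.6 -0.1 -2.9] grip 34.4 n 12 j [-0.13  0.4   0.94  1.66 -0.33  1.25 -0.65]
{"linear":[-31.5, -2.6, 0.8],"twist":[-0.01, -0.01, -5.83]}
{"linear":[-31.1, -5.8, 0.8],"twist":[-0.01, -0.01, -5.83]}
{"linear":[-30.3, -8.9, 0.8],"twist":[-0.01, -0.01, -5.83]}
{"linear":[-29.3, -11.9, 0.8],"twist":[-0.01, -0.01, -5.83]}
{"linear":[-27.9, -14.8, 0.8],"twist":[-0.01, -0.01, -5.83]}
{"linear":[-26.3, -17.6, 0.8],"twist":[-0.01, -0.01, -5.83]}
{"linear":[-24.4, -20.2, 0.8],"twist":[-0.01, -0.01, -5.83]}
{"linear":[-22.2, -22.5, 0.8],"twist":[-0.01, -0.01, -5.83]}
{"linear":[-19.8, -24.7, 0.8],"twist":[-0.01, -0.01, -5.83]}
{"linear":[-17.2, -26.6, 0.8],"twist":[-0.01, -0.01, -5.83]}
{"linear":[-14.4, -28.2, 0.8],"twist":[-0.01, -0.01, -5.83]}
{"linear":[-11.4, -29.5, 0.8],"twist":[-0.01, -0.01, -5.83]}
```

View pics/wrist6.png

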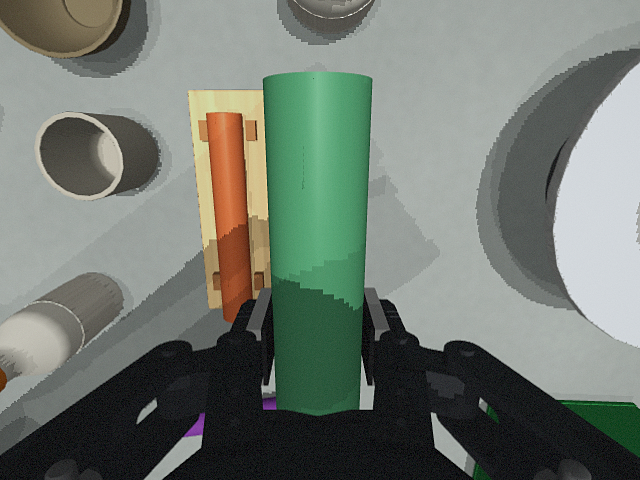

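jog_arm(motion=[{"linear": [-31.5, -2.6, 0], "twist": [0, 0, -5.8], "grip": 25}, {"linear": [-31.1, -5.8, 0], "twist": [0, 0, -5.8], "grip": 25}, {"linear": [-30.3, -8.9, 0], "twist": [0, 0, -5.8], "grip": 25}, {"linear": [-29.3, -11.9, 0], "twist": [0, 0, -5.8], "grip": 25}, {"linear": [-27.9, -14.8, 0], "twist": [0, 0, -5.8], "grip": 25}, {"linear": [-26.3, -17.6, 0], "twist": [0, 0, -5.8], "grip": 25}, {"linear": [-24.4, -20.2, 0], "twist": [0, 0, -5.8], "grip": 25}, {"linear": [-22.2, -22.5, 0], "twist": [0, 0, -5.8], "grip": 25}, {"linear": [-19.8, -24.7, 0], "twist": [0, 0, -5.8], "grip": 25}, {"linear": [-17.2, -26.6, 0], "twist": [0, 0, -5.8], "grip": 25}])

```text
time_s: 15.3
tcp_pos: [489.3, -64.8, 182.4]
tool_rot: [3.038, -0.796, -0.004]
force: [-0.6, -0.6, -2.2]
grip_width: 34.7
```

jog_arm(motion=[{"linear": [-14.4, -28.2, 0], "twist": [0, 0, -5.8], "grip": 25}, {"linear": [-11.4, -29.5, 0], "twist": [0, 0, -6], "grip": 25}, {"linear": [0, 0, 0], "twist": [0, 0, 0], "grip": 25}, {"linear": [0, 0, 0], "twist": [0, 0, 0], "grip": 25}, {"linear": [0, 0, 0], "twist": [0, 0, 0], "grip": 25}])

```text
time_s: 15.8
tcp_pos: [492.8, -4.1, 183.1]
tool_rot: [3.102, -0.489, -0.002]
force: [-0.1, -0.1, -2.8]
grip_width: 34.3
```

```bash
cat > held.py <<'E'
from fit import *
import sys
# held tube: cam, tag, d
d=float(sys.argv[2])
for n in ['wrist','top','scene']:
    c=cap(n,n+sys.argv[1]+'.png'); s=monitor.sense(); p=np.array(s['tcp_pos'])
    P=region(c,p[:2],115); hsv=None
    zc=p[2]+15
    m=np.ones(c['z_map'].shape,bool)
    v,u=np.nonzero(m&(c['z_map']>0)); W=world(c,u,v)
    h=cv2.cvtColor(c['img'],cv2.COLOR_BGR2HSV)[v,u]
    k=(np.hypot(*(W[:,:2]-p[:2]).T)<115)&(abs(W[:,2]-zc)<d)&(h[:,1]>70)&((h[:,0]>55)&(h[:,0]<95) if d>30 else (h[:,0]<18))
    Q=W[k]; print(n,s['time_s'],p.round(1),len(Q))
    if len(Q)<80: continue
    def f(z):
        dr=np.array([np.cos(z[2]),np.sin(z[2]),z[4]]); dr/=np.linalg.norm(dr)
        D=Q-np.array([z[0],z[1],z[3]]); return np.linalg.norm(D-np.outer(D@dr,dr),axis=1)-d/2
    g=least_squares(f,[p[0],p[1],np.radians(72.4),zc,0],loss='soft_l1',f_scale=1).x
    dr=np.array([np.cos(g[2]),np.sin(g[2])]); t=(Q[:,:2]-p[:2])@dr
    print('  pt',g[[0,1,3]].round(1),'yaw',np.degrees(g[2]).round(2),'pitch',np.degrees(g[4]).round(2),'ends along axis rel tcp',np.percentile(t,[.3,99.7]).round(1),'lateral rel tcp',(np.array([-dr[1],dr[0]])@(g[:2]-p[:2])).round(1))
E
python3 held.py 7 36;python3 pl.py 492.6 -3.3 175 -17.65 32 6; 
```

```text
wrist 15.85 [493.   -4.2 183.3] 32785
  pt [515.4  61.3 197.8] yaw 72.11 pitch -0.14 ends along axis rel tcp [-28.9  91.5] lateral rel tcp -1.2
top 15.9 [493.1  -4.2 183.5] 182
  pt [637.7 427.4 185.8] yaw 71.65 pitch -1.9 ends along axis rel tcp [58.8 89.2] lateral rel tcp -1.3
scene 15.95 [493.2  -4.1 183.6] 739
  pt [1054.1 1805.2  208.8] yaw 72.7 pitch 0.3 ends along axis rel tcp [-91.   88.9] lateral rel tcp 2.5
t 15.95 p [493.2  -4.1 183.6] yaw -17.94 tilt 0.03 F [-0.1 -1.4 -2.1] grip 34.8 n 1 j [-0.68  0.03  0.61  1.93 -0.02  1.19 -0.37]
{"linear":[-0.8, -0.5, 8.6],"twist":[0.03, 0.02, -0.29]}
```

View pics/wrist7.png

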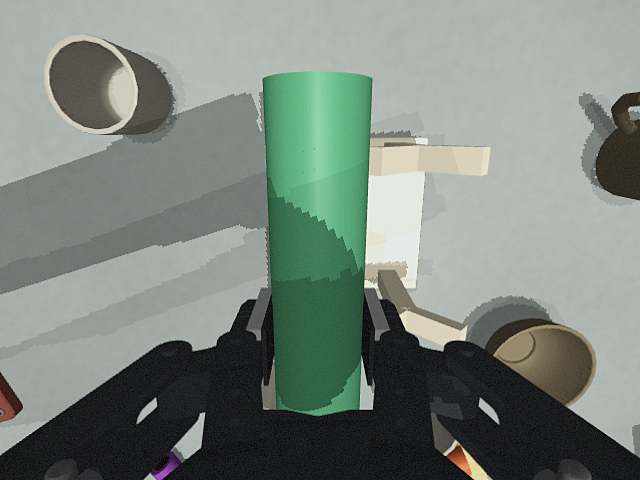

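View pics/top7.png

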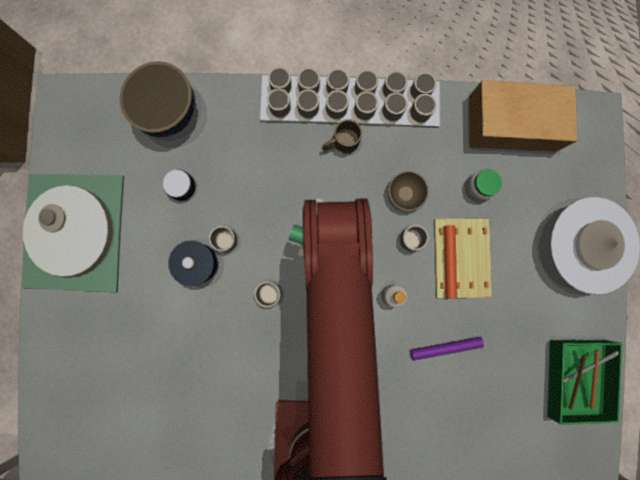

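jog_arm(motion=[{"linear": [-1, -1, 25], "twist": [0, 0, -0.3], "grip": 25}, {"linear": [0, 0, 35], "twist": [0, 0, 0], "grip": 25}, {"linear": [0, 0, 28], "twist": [0, 0, 0], "grip": 25}, {"linear": [0, 0, 15], "twist": [0, 0, 0], "grip": 25}, {"linear": [0, 0, 9], "twist": [0, 0, 0], "grip": 25}, {"linear": [0, 0, 5], "twist": [0, 0, 0], "grip": 25}, {"linear": [0, 0, 2], "twist": [0, 0, 0], "grip": 25}, {"linear": [0, 0, 0], "twist": [0, 0, 0], "grip": 25}, {"linear": [0, 0, 0], "twist": [0, 0, 0], "grip": 25}])

```text
time_s: 16.85
tcp_pos: [493.3, -1.7, 65.6]
tool_rot: [-3.104, 0.478, -0.002]
force: [-0.3, -1.1, -2.1]
grip_width: 34.8
```

```bash
python3 pl.py 492.6 -3.3 59 -17.65 32 6; 
```

```text
t 16.85 p [493.3  -1.7  65.6] yaw -17.52 tilt 0.07 F [-0.3 -1.1 -2.1] grip 34.8 n 1 j [-0.64  0.19  0.61  2.05 -0.14  0.93 -0.26]
{"linear":[-0.2, 1.8, 6.6],"twist":[-0.04, -0.06, 0.13]}
```

jog_arm(motion=[{"linear": [0, 1, 2], "twist": [0, 0, 0], "grip": 25}, {"linear": [0, 0, 1.5], "twist": [0, 0, 0], "grip": 25}, {"linear": [0, 0, 1], "twist": [0, 0, 0], "grip": 25}, {"linear": [0, 0, 0], "twist": [0, 0, 0], "grip": 25}])

```text
time_s: 17.25
tcp_pos: [492.4, -2.7, 60.3]
tool_rot: [3.105, -0.478, -0.0]
force: [0.1, 0.3, -2.5]
grip_width: 34.7
```

jog_arm(motion=[{"linear": [0, 0, 0.8], "twist": [0, 0, 0], "grip": 25}, {"linear": [0, 0, 0], "twist": [0, 0, 0], "grip": 25}])

```text
time_s: 17.45
tcp_pos: [492.4, -2.7, 59.5]
tool_rot: [3.105, -0.478, -0.0]
force: [0.3, 0.3, -2.0]
grip_width: 34.8
```

jog_arm(motion=[{"linear": [0, 0, 0.8], "twist": [0, 0, 0], "grip": 25}, {"linear": [0, 0, 0], "twist": [0, 0, 0], "grip": 25}])

```text
time_s: 17.65
tcp_pos: [492.5, -2.7, 59.2]
tool_rot: [-3.105, 0.478, 0.0]
force: [-2.9, -0.3, 4.6]
grip_width: 34.4
```

jog_arm(motion=[{"linear": [-0.8, 0, 0.4], "twist": [0, 0, 0], "grip": 25}, {"linear": [0, 0, 0], "twist": [0, 0, 0], "grip": 25}])

```text
time_s: 17.85
tcp_pos: [491.9, -2.5, 58.7]
tool_rot: [-3.105, 0.479, -0.001]
force: [-1.4, -0.5, 4.0]
grip_width: 34.5
```

jog_arm(motion=[{"linear": [-0.6, 0, 0.4], "twist": [0, 0, 0], "grip": 25}, {"linear": [0, 0, 0], "twist": [0, 0, 0], "grip": 25}])

```text
time_s: 18.05
tcp_pos: [491.9, -2.4, 58.6]
tool_rot: [-3.105, 0.479, -0.002]
force: [-0.2, -0.6, 5.8]
grip_width: 34.5
```

jog_arm(motion=[{"linear": [0, 0, 0], "twist": [0, 0, 0], "grip": 36}, {"linear": [0, 0, 0], "twist": [0, 0, 0], "grip": 40}, {"linear": [0, 0, 0], "twist": [0, 0, 0], "grip": 46}, {"linear": [0, 0, 0], "twist": [0, 0, 0], "grip": 50}, {"linear": [0, 0, -10], "twist": [0, 0, 0], "grip": 50}, {"linear": [0, 0, -30], "twist": [0, 0, 0], "grip": 50}, {"linear": [0, 0, -40], "twist": [0, 0, 0], "grip": 50}, {"linear": [0, 0, -40], "twist": [0, 0, 0], "grip": 50}, {"linear": [0, 0, 0], "twist": [0, 0, 0], "grip": 50}, {"linear": [0, 0, 0], "twist": [0, 0, 0], "grip": 50}])

```text
time_s: 19.05
tcp_pos: [491.7, -2.2, 179.3]
tool_rot: [-3.104, 0.478, -0.003]
force: [-0.5, 0.6, -0.1]
grip_width: 49.6
```

```bash
cat > placed.py <<'E'
from fit import *
import sys
# placed tube in stand frame, by camera: tag d zc x0 y0
d=float(sys.argv[2]); zc=float(sys.argv[3]); xy=np.array([float(sys.argv[4]),float(sys.argv[5])])
for n in sys.argv[6:]:
    c=cap(n,n+sys.argv[1]+'.png'); s=monitor.sense()
    v,u=np.nonzero(c['z_map']>0); W=world(c,u,v)
    h=cv2.cvtColor(c['img'],cv2.COLOR_BGR2HSV)[v,u]
    k=(np.hypot(*(W[:,:2]-xy).T)<115)&(abs(W[:,2]-zc)<d)&(h[:,1]>70)&((h[:,0]>55)&(h[:,0]<95) if d>30 else (h[:,0]<18))
    Q=W[k]; print(n,s['time_s'],len(Q))
    if len(Q)<80: continue
    def f(z):
        dr=np.array([np.cos(z[2]),np.sin(z[2]),z[4]]); dr/=np.linalg.norm(dr)
        b=np.array([-dr[1],dr[0],0]); o=np.array([*(xy+z[0]*b[:2]),z[3]])
        D=Q-o; return np.linalg.norm(D-np.outer(D@dr,dr),axis=1)-d/2
    g=least_squares(f,[0,0,np.radians(72.4),zc,0],loss='soft_l1',f_scale=1).x
    dr=np.array([np.cos(g[2]),np.sin(g[2])]); t=(Q[:,:2]-xy)@dr; e=np.percentile(t,[.3,99.7])
    o=xy+g[0]*np.array([-dr[1],dr[0]])+e.mean()*dr
    print('  centre',o.round(1),'z',g[3].round(1),'yaw',np.degrees(g[2]).round(2),'pitch',np.degrees(g[4]).round(2),'ends',e.round(1))
E
python3 placed.py 8 36 73.5 492.5 -3 wrist top scene; python3 pl.py 473 -307 150 -87.4 42 8; python3 -c "
import cv2,numpy as np;cv2.imwrite('pics/c8.png',np.hstack([cv2.resize(cv2.imread('pics/%s8.png'%n),(400,300)) for n in('wrist','scene')]))"
```

```text
wrist 19.1 12384
  centre [493.7  -1. ] z 73.5 yaw 72.26 pitch 0.02 ends [-86.9  91.5]
top 19.15 127
  centre [517.5  68.9] z 80.0 yaw 72.39 pitch -4.04 ends [63.2 89.1]
scene 19.2 744
  centre [488.8  -2.2] z 74.5 yaw 72.39 pitch -0.08 ends [-90.   89.3]
t 19.2 p [490.4  -2.3 177.2] yaw -17.51 tilt 0.1 F [-0.  -0.1  0. ] grip 50.0 n 9 j [-0.69  0.03  0.62  1.94 -0.02  1.18 -0.36]
{"linear":[8.4, 32.9, 3.0],"twist":[0.01, 0.0, 7.77]}
{"linear":[12.7, 31.4, 3.0],"twist":[0.01, 0.0, 7.77]}
{"linear":[16.9, 29.4, 3.0],"twist":[0.01, 0.0, 7.77]}
{"linear":[20.7, 26.9, 3.0],"twist":[0.01, 0.0, 7.77]}
{"linear":[24.1, 23.8, 3.0],"twist":[0.01, 0.0, 7.77]}
{"linear":[27.1, 20.4, 3.0],"twist":[0.01, 0.0, 7.77]}
{"linear":[29.6, 16.5, 3.0],"twist":[0.01, 0.0, 7.77]}
{"linear":[31.6, 12.3, 3.0],"twist":[0.01, 0.0, 7.77]}
{"linear":[33.0, 8.0, 3.0],"twist":[0.01, 0.0, 7.77]}
```

View pics/c8.png

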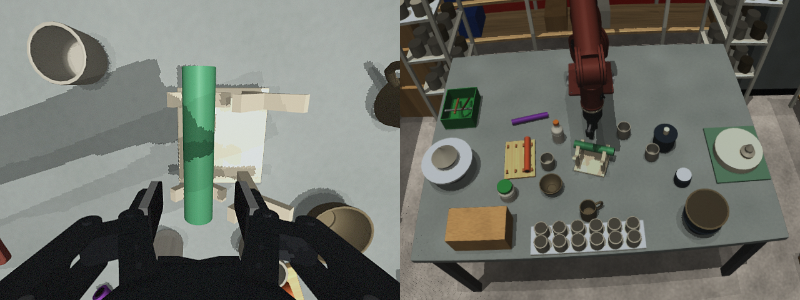

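jog_arm(motion=[{"linear": [8.5, 32.9, 0], "twist": [0, 0, 7.8], "grip": 50}, {"linear": [12.8, 31.4, 0], "twist": [0, 0, 7.8], "grip": 50}, {"linear": [17, 29.4, 0], "twist": [0, 0, 7.8], "grip": 50}, {"linear": [20.8, 26.8, 3], "twist": [0, 0, 7.8], "grip": 50}, {"linear": [24.1, 23.6, 3], "twist": [0, 0, 7.8], "grip": 50}, {"linear": [27.1, 20.2, 3], "twist": [0, 0, 7.8], "grip": 50}, {"linear": [29.6, 16.3, 5], "twist": [0, 0, 7.8], "grip": 50}, {"linear": [31.6, 12, 6], "twist": [0, 0, 7.7], "grip": 50}, {"linear": [33, 7.7, 6], "twist": [0, 0, 7.6], "grip": 50}, {"linear": [0, 0, 0], "twist": [0, 0, 0], "grip": 50}])

```text
time_s: 20.2
tcp_pos: [472.0, -311.0, 150.4]
tool_rot: [2.256, -2.179, -0.002]
force: [-1.0, -0.9, -0.1]
grip_width: 50.2
```

jog_arm(motion=[{"linear": [0, 0, 0], "twist": [0, 0, 0], "grip": 50}, {"linear": [0, 0, 0], "twist": [0, 0, 0], "grip": 50}, {"linear": [0, 0, 0], "twist": [0, 0, 0], "grip": 50}])

```text
time_s: 20.5
tcp_pos: [475.1, -305.3, 151.8]
tool_rot: [-2.273, 2.168, 0.001]
force: [-0.2, -0.3, -0.2]
grip_width: 50.3
```

```bash
python3 wt.py wrist9.png; python3 pl.py 474.5 -307.3 14 -87.4
```

```text
20.55 [ 475.20788983 -305.45234136  152.0046587 ]
green 0
clay y@476 -306.5 ang 2.42 z 26.1 x ends [386. 565.] 475.5 8288
t 20.55 p [ 475.2 -305.5  152. ] yaw -87.28 tilt 0.04 F [ 0.6 -0.3 -0.2] grip 49.5 n 4 j [-0.29  0.31  0.94  1.81 -0.27  1.16 -0.79]
{"linear":[0.5, 0.2, 34.5],"twist":[-0.0, 0.01, 0.03]}
{"linear":[0.5, 0.2, 34.5],"twist":[-0.0, 0.01, 0.03]}
{"linear":[0.5, 0.2, 34.5],"twist":[-0.0, 0.01, 0.03]}
{"linear":[0.5, 0.2, 34.5],"twist":[-0.0, 0.01, 0.03]}
```

View pics/wrist9.png

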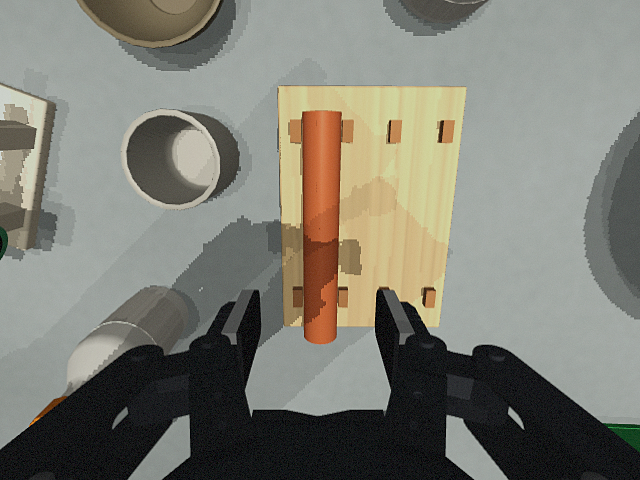

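jog_arm(motion=[{"linear": [1.5, 0.5, 36], "twist": [0, 0, 0], "grip": 48}, {"linear": [0, 0, 40], "twist": [0, 0, 0], "grip": 48}, {"linear": [0, 0, 30], "twist": [0, 0, 0], "grip": 48}, {"linear": [0, 0, 20], "twist": [0, 0, 0], "grip": 48}, {"linear": [0, 0, 10], "twist": [0, 0, 0], "grip": 48}, {"linear": [0, 0, 0], "twist": [0, 0, 0], "grip": 48}, {"linear": [0, 0, 0], "twist": [0, 0, 0], "grip": 42}])

```text
time_s: 21.25
tcp_pos: [475.0, -308.3, 17.0]
tool_rot: [-2.271, 2.17, -0.002]
force: [-0.2, 0.1, 0.7]
grip_width: 41.8
```

jog_arm(motion=[{"linear": [0, 0, 0.8], "twist": [0, 0, 0], "grip": 36}, {"linear": [0, 0, 0], "twist": [0, 0, 0], "grip": 31}, {"linear": [0, 0, 0], "twist": [0, 0, 0], "grip": 27}, {"linear": [0, 0, 0], "twist": [0, 0, 0], "grip": 17}, {"linear": [0, 0, 0], "twist": [0, 0, 0], "grip": 17}, {"linear": [0, 0, 0], "twist": [0, 0, 0], "grip": 17}], squeeze=45)

```text
time_s: 21.85
tcp_pos: [475.0, -308.3, 16.2]
tool_rot: [-2.27, 2.17, -0.002]
force: [-0.9, 2.4, 9.0]
grip_width: 26.7
```

```bash
python3 pl.py 474.5 -307.3 14 -87.4
```

```text
t 21.85 p [ 475.  -308.3   16.2] yaw -87.41 tilt 0.08 F [-0.9  2.4  9. ] grip 26.7 n 1 j [-0.17  0.49  0.82  1.92 -0.45  0.92 -0.65]
{"linear":[-1.0, 0.4, 2.2],"twist":[-0.08, -0.0, -0.01]}
```

jog_arm(motion=[{"linear": [0, 0, -6], "twist": [0, 0, 0], "grip": 17}, {"linear": [0, 0, -18], "twist": [0, 0, 0], "grip": 17}, {"linear": [0, 0, -35], "twist": [0, 0, 0], "grip": 17}, {"linear": [0, 0, -40], "twist": [0, 0, 0], "grip": 17}, {"linear": [0, 0, -40], "twist": [0, 0, 0], "grip": 17}, {"linear": [0, 0, -30], "twist": [0, 0, 0], "grip": 17}, {"linear": [0, 0, -8], "twist": [0, 0, 0], "grip": 17}, {"linear": [0, 0, 0], "twist": [0, 0, 0], "grip": 17}, {"linear": [0, 0, 0], "twist": [0, 0, 0], "grip": 17}])

```text
time_s: 22.75
tcp_pos: [473.8, -307.5, 190.9]
tool_rot: [2.271, -2.17, -0.003]
force: [-0.5, -0.1, -2.1]
grip_width: 26.3
```

```bash
python3 pl.py 554.8 -22.5 193 -17.65 32 6; python3 -c "
from h import *
cap('wrist','wrist10.png')"
```

```text
t 22.75 p [ 473.8 -307.5  190.9] yaw -87.4 tilt 0.1 F [-0.5 -0.1 -2.1] grip 26.3 n 12 j [-0.32  0.27  0.97  1.77 -0.23  1.23 -0.81]
{"linear":[-23.4, -7.8, -0.2],"twist":[0.0, 0.01, -5.81]}
{"linear":[-22.5, -10.2, -0.2],"twist":[0.0, 0.01, -5.81]}
{"linear":[-21.4, -12.4, -0.2],"twist":[0.0, 0.01, -5.81]}
{"linear":[-20.0, -14.5, -0.2],"twist":[0.0, 0.01, -5.81]}
{"linear":[-18.4, -16.4, -0.2],"twist":[0.0, 0.01, -5.81]}
{"linear":[-16.7, -18.2, -0.2],"twist":[0.0, 0.01, -5.81]}
{"linear":[-14.7, -19.8, -0.2],"twist":[0.0, 0.01, -5.81]}
{"linear":[-12.7, -21.2, -0.2],"twist":[0.0, 0.01, -5.81]}
{"linear":[-10.5, -22.4, -0.2],"twist":[0.0, 0.01, -5.81]}
{"linear":[-8.1, -23.3, -0.2],"twist":[0.0, 0.01, -5.81]}
{"linear":[-5.7, -24.0, -0.2],"twist":[0.0, 0.01, -5.81]}
{"linear":[-3.3, -24.5, -0.2],"twist":[0.0, 0.01, -5.81]}
```

View pics/wrist10.png

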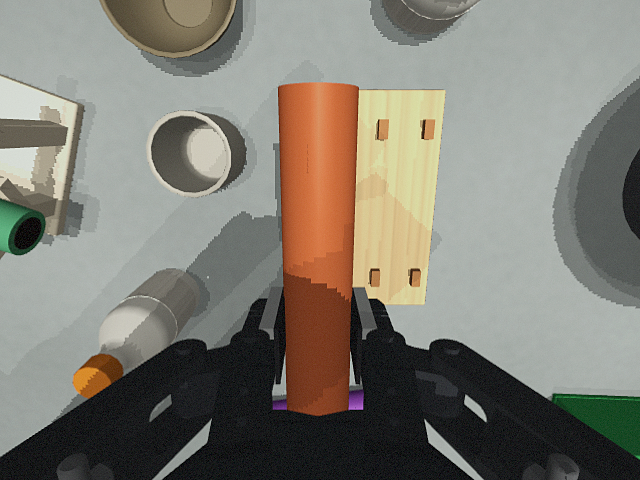

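jog_arm(motion=[{"linear": [-23.4, -7.8, 0], "twist": [0, 0, -5.8], "grip": 17}, {"linear": [-22.5, -10.2, 0], "twist": [0, 0, -5.8], "grip": 17}, {"linear": [-21.4, -12.4, 0], "twist": [0, 0, -5.8], "grip": 17}, {"linear": [-20, -14.5, 0], "twist": [0, 0, -5.8], "grip": 17}, {"linear": [-18.4, -16.4, 0], "twist": [0, 0, -5.8], "grip": 17}, {"linear": [-16.7, -18.2, 0], "twist": [0, 0, -5.8], "grip": 17}, {"linear": [-14.7, -19.8, 0], "twist": [0, 0, -5.8], "grip": 17}, {"linear": [-12.7, -21.2, 0], "twist": [0, 0, -5.8], "grip": 17}, {"linear": [-10.5, -22.4, 0], "twist": [0, 0, -5.8], "grip": 17}, {"linear": [-8.1, -23.3, 0], "twist": [0, 0, -5.8], "grip": 17}])

```text
time_s: 23.8
tcp_pos: [541.4, -69.7, 190.5]
tool_rot: [3.039, -0.791, -0.004]
force: [0.3, -0.8, -1.9]
grip_width: 26.5
```

jog_arm(motion=[{"linear": [-5.7, -24, 0], "twist": [0, 0, -5.8], "grip": 17}, {"linear": [-3.3, -24.5, 0], "twist": [0, 0, -5.9], "grip": 17}, {"linear": [0, 0, 0], "twist": [0, 0, 0], "grip": 17}, {"linear": [0, 0, 0], "twist": [0, 0, 0], "grip": 17}, {"linear": [0, 0, 0], "twist": [0, 0, 0], "grip": 17}])

```text
time_s: 24.3
tcp_pos: [555.1, -24.4, 191.3]
tool_rot: [3.102, -0.487, -0.002]
force: [0.3, -0.6, -2.7]
grip_width: 26.0
```

```bash
python3 held.py 11 28;python3 pl.py 554.8 -22.4 102 -17.65 32 6; 
```

```text
wrist 24.35 [555.2 -24.5 191.6] 23358
  pt [563.9  -1.8 201.1] yaw 72.05 pitch -0.09 ends along axis rel tcp [-36.3  89.9] lateral rel tcp -1.2
top 24.4 [555.3 -24.4 191.8] 187
  pt [592.   87.4 200.5] yaw 74.12 pitch -1.41 ends along axis rel tcp [54.2 88.9] lateral rel tcp -4.7
scene 24.45 [555.5 -24.2 192. ] 615
  pt [634.  228.6 202.9] yaw 72.08 pitch 0.12 ends along axis rel tcp [-93.5  87.1] lateral rel tcp 3.0
t 24.45 p [555.5 -24.2 192. ] yaw -17.83 tilt 0.03 F [ 0.  -0.9 -2. ] grip 26.7 n 3 j [-0.61  0.19  0.65  1.78 -0.12  1.22 -0.24]
{"linear":[-0.4, -0.5, 30.0],"twist":[0.01, 0.01, -0.06]}
{"linear":[-0.4, -0.5, 30.0],"twist":[0.01, 0.01, -0.06]}
{"linear":[-0.4, -0.5, 30.0],"twist":[0.01, 0.01, -0.06]}
```

View pics/wrist11.png

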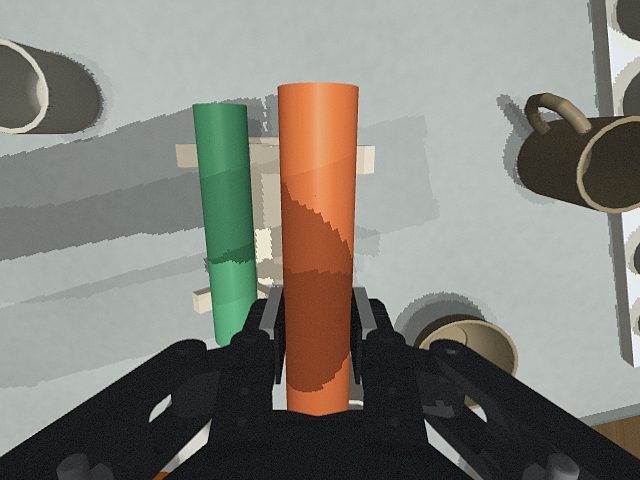

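jog_arm(motion=[{"linear": [-1, -1.5, 25], "twist": [0, 0, -0.2], "grip": 17}, {"linear": [0, 0, 28], "twist": [0, 0, 0], "grip": 17}, {"linear": [0, 0, 16], "twist": [0, 0, 0], "grip": 17}, {"linear": [0, 0, 9], "twist": [0, 0, 0], "grip": 17}, {"linear": [0, 0, 5], "twist": [0, 0, 0], "grip": 17}, {"linear": [0, 0, 2], "twist": [0, 0, 0], "grip": 17}, {"linear": [0, 0, 0], "twist": [0, 0, 0], "grip": 17}, {"linear": [0, 0, 0], "twist": [0, 0, 0], "grip": 17}])

```text
time_s: 25.25
tcp_pos: [555.8, -21.5, 108.0]
tool_rot: [-3.105, 0.478, -0.002]
force: [-0.9, -1.0, -2.7]
grip_width: 26.5
```

```bash
python3 pl.py 554.8 -22.4 102 -17.65 32 6; 
```

```text
t 25.25 p [555.8 -21.5 108. ] yaw -17.52 tilt 0.07 F [-0.9 -1.  -2.7] grip 26.5 n 1 j [-0.58  0.28  0.63  1.87 -0.19  1.05 -0.18]
{"linear":[-0.7, 1.1, 6.0],"twist":[-0.03, -0.06, 0.13]}
```

jog_arm(motion=[{"linear": [-0.5, 0.6, 2], "twist": [0, 0, 0.1], "grip": 17}, {"linear": [0, 0, 1.5], "twist": [0, 0, 0], "grip": 17}, {"linear": [0, 0, 0.8], "twist": [0, 0, 0], "grip": 17}, {"linear": [0, 0, 0], "twist": [0, 0, 0], "grip": 17}])

```text
time_s: 25.65
tcp_pos: [554.5, -21.9, 102.8]
tool_rot: [3.104, -0.481, -0.0]
force: [-0.6, -0.5, -1.9]
grip_width: 26.1
```

jog_arm(motion=[{"linear": [0, 0, 0.7], "twist": [0, 0, 0], "grip": 17}, {"linear": [0, 0, 0], "twist": [0, 0, 0], "grip": 17}])

```text
time_s: 25.85
tcp_pos: [554.7, -21.9, 102.2]
tool_rot: [3.105, -0.481, 0.0]
force: [-0.3, -0.3, -2.2]
grip_width: 26.4
```

jog_arm(motion=[{"linear": [0, 0, 0.7], "twist": [0, 0, 0], "grip": 17}, {"linear": [0, 0, 0], "twist": [0, 0, 0], "grip": 17}])

```text
time_s: 26.05
tcp_pos: [554.8, -22.0, 102.0]
tool_rot: [-3.104, 0.481, -0.001]
force: [-1.2, 0.4, 4.8]
grip_width: 26.2
```

jog_arm(motion=[{"linear": [-0.4, 0, 0.4], "twist": [0, 0, 0], "grip": 17}, {"linear": [0, 0, 0], "twist": [0, 0, 0], "grip": 17}])

```text
time_s: 26.25
tcp_pos: [554.9, -22.0, 101.9]
tool_rot: [-3.104, 0.481, -0.002]
force: [-1.2, -0.7, 7.1]
grip_width: 26.4
```

jog_arm(motion=[{"linear": [0, 0, 0], "twist": [0, 0, 0], "grip": 28}, {"linear": [0, 0, 0], "twist": [0, 0, 0], "grip": 32}, {"linear": [0, 0, 0], "twist": [0, 0, 0], "grip": 38}, {"linear": [0, 0, 0], "twist": [0, 0, 0], "grip": 42}, {"linear": [0, 0, -10], "twist": [0, 0, 0], "grip": 42}, {"linear": [0, 0, -30], "twist": [0, 0, 0], "grip": 42}, {"linear": [0, 0, -40], "twist": [0, 0, 0], "grip": 42}, {"linear": [0, 0, -30], "twist": [0, 0, 0], "grip": 42}, {"linear": [0, 0, 0], "twist": [0, 0, 0], "grip": 42}, {"linear": [0, 0, 0], "twist": [0, 0, 0], "grip": 42}])

```text
time_s: 27.25
tcp_pos: [554.6, -21.7, 212.1]
tool_rot: [-3.104, 0.481, -0.002]
force: [0.2, -0.4, -0.1]
grip_width: 41.9
```

```bash
python3 placed.py 12 28 111.8 555 -22.5 wrist scene; python3 placed.py 13 36 73.5 492.5 -3 wrist scene; python3 pl.py 560 100 250 -17.6; python3 ws.py wrist14.png
```

```text
wrist 27.3 9948
  centre [556.2 -22.1] z 111.9 yaw 72.25 pitch 0.02 ends [-88.6  90.1]
scene 27.35 731
  centre [550.9 -23.9] z 112.9 yaw 72.46 pitch -0.02 ends [-92.8  87.7]
wrist 27.4 8737
  centre [496.7   8.2] z 73.5 yaw 72.26 pitch 0.01 ends [-67.9  91.7]
scene 27.45 635
  centre [488.3  -2. ] z 74.8 yaw 72.47 pitch -0.54 ends [-89.4  88.9]
t 27.45 p [553.6 -21.8 210.1] yaw -17.61 tilt 0.11 F [0.2 0.2 0.2] grip 42.2 n 3 j [-0.62  0.17  0.66  1.76 -0.11  1.26 -0.25]
{"linear":[-10.3, -39.3, -13.3],"twist":[0.02, 0.03, -0.0]}
{"linear":[-10.3, -39.3, -13.3],"twist":[0.02, 0.03, -0.0]}
{"linear":[-10.3, -39.3, -13.3],"twist":[0.02, 0.03, -0.0]}
27.45 [553.59207858 -21.79129766 210.09587358] [0.22279316 0.22227345 0.15986103] 42.24345171592487
27.5 [553.66241635 -21.80323944 210.15989443]
4114
stand [524.7 -12.5] -17.66 0.08 res 5.91 low [493.3  -2.5] high [556.2 -22.5]
```

View pics/wrist12.png

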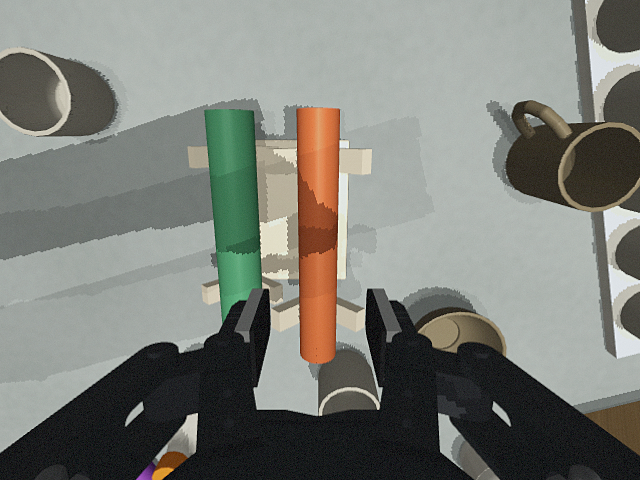

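View pics/scene12.png

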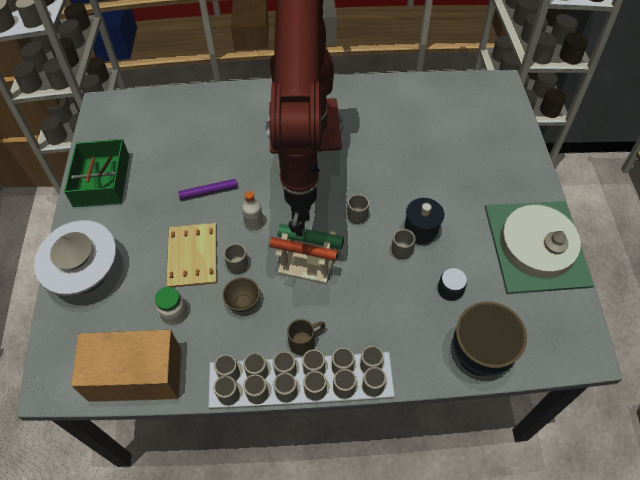

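```bash
python3 - <<'E'
from fit import *
for n in ['top','scene']:
    c=cap(n); P=region(c,(451.5,318),75); L=P[(P[:,2]>91)&(P[:,2]<100)]
    print(n,'lid',edgefit(L,54,(451,318)).round(1),np.median(L[:,2]).round(1))
    for l in ['beaker_a','glaze_bottle','bowl','mug','tin_dark','tin_white']:
        print(l,[(np.round(x['centre']).tolist(),round(x['score'],2)) for x in imaging.spot_point(n,l)[:3]])
s=monitor.sense(); print(s['time_s'],np.abs(s['joint_velocities']).max(),s['force'])
print(env.sign_off())
E
```

```text
top lid [450.9 319.5  53.8] 96.0
beaker_a [([384.0, 141.0, 2.0], 0.87), ([510.0, 254.0, -0.0], 0.62), ([530.0, -213.0, 3.0], 0.59)]
glaze_bottle [([384.0, -167.0, 2.0], 0.75)]
bowl [([640.0, -197.0, 2.0], 0.85)]
mug [([778.0, -43.0, 3.0], 0.72), ([449.0, 317.0, 77.0], 0.55)]
tin_dark [([642.0, 373.0, -1.0], 0.85)]
tin_white [([666.0, -386.0, -2.0], 0.92)]
scene lid [448.1 320.   53.6] 95.7
beaker_a [([513.0, 257.0, 1.0], 0.97), ([528.0, -210.0, 2.0], 0.86), ([378.0, 139.0, -3.0], 0.83)]
glaze_bottle [([384.0, -166.0, 0.0], 0.91)]
bowl []
mug [([779.0, -37.0, -0.0], 0.86)]
tin_dark [([646.0, 374.0, -0.0], 0.69)]
tin_white [([666.0, -389.0, -0.0], 0.93)]
28.2 0.002528756698374453 [ 0.31253612 -0.26960204 -0.50422133]
the job is handed in; nothing more can be done
None
```

The green tube is in the low notches, the terracotta tube is in the high notches, and the lid is on the jar. I handed the job in at 28.2 s, with the gripper open above the stand and touching nothing. No verdict was reported.

| Ware | Height measured | Height wanted | Level and position |
|---|---|---|---|
| Green tube | centre 73.5 mm | 73.5 mm | pitch about 0°, within 0.5° of the stand's y axis, 1–2 mm from the seated place |
| Terracotta tube | centre 111.9 mm | 111.8 mm | pitch about 0°, within 0.5° of the stand's y axis, under 1 mm from the seated place |
| Lid | top of disc 96 mm | 96 mm | level, about 2–3 mm from the jar's centre as first measured |

- **Tube figures:** these are from the wrist camera.
- **Bystanders:** the beakers, bottle, mug and tins showed no movement beyond the measuring error in the top and scene pictures. The bowl showed no movement in the top picture; the scene picture's final check missed it.
- **Camera disagreement:** the scene camera put both tubes 4–5 mm from where the wrist camera did. It had put the stand off by about the same amount and in the same direction, so I took this as a calibration error.
- **Partly hidden green tube:** in the last pictures the gripper and the other tube covered part of it. Its final centre and the scene camera's pitch of -0.54° were therefore unreliable. The wrist camera still gave height 73.5 mm and pitch 0.01°. I took its end-to-end centring from the clear view just after placing it.

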